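# Clamp a block in a wedge vise

### The arm

A 7-joint arm with a two-finger parallel gripper is mounted at the origin on a cart in front of the work surface, level with it; the furniture and walls round the work are solid. World frame = base frame: x ahead of the robot, y to its left, z up, the work surface at z = 0. Lengths are in mm, angles in rad, forces in N, time in s.
With the tool pointing down it reaches from about 350 to 775 mm from the base axis. Payload 3.1 kg.
Tool frame: the origin (TCP) lies at the very end of the fingers, on their centre line; the grasp point (between the pads) lies 19 mm behind it; z points along the fingers, y is the line along which they close (so a half turn about z gives the same grasp; the last joint's range is limited). The gripper opens to 85 mm and grips with 20 to 120 N. Pads are 22 mm wide; open, the fingers measure 114 mm over their backs; the gripper's body (76 mm by 85 mm) begins 54 mm behind the grasp point. The pads swing forward as they close: fully open they stand 13 mm farther back than shut.
Start: joints at [1.197, 0.311, 0.014, 1.512, -0.004, 1.319, -0.027], TCP at [179.193, -520.007, 231.304] pointing down, gripper open.
Joint ranges: [-2.7, 2.7], [-0.3, 1.91], [-1.27, 1.3], [0.12, 2.57], [-1.44, 4.58], [0.2, 2.03], [-3.05, 3.05]. Speed limits (rad/s): [2.79, 2.79, 3.14, 3.14, 3.14, 3.14, 3.14].

### API

Orientations are given as a unit quaternion [w, x, y, z].
In Python, from bench import env gives the robot as it stands.
- The arm moves only by the tool step_arm, never from a script. Its argument "targets" is a list of rows, each a list of 6 numbers: the shift along the tool's x, y, z in m, then the turn, a rotation vector about the tool's x, y, z in rad. A call has 1 to 20 rows; each row shifts and turns the commanded pose from where the row before left it, along the tool's axes as they then stand; what a row does not reach is not made up. A row lasts 1/12 s, in which the tool goes at most 41.7 mm and 7.16 degrees, less where a joint would pass 70% of its speed; a pose out of reach is approached as far as the arm can. A call with a gripper value outside its range is refused whole. "grip" is the closure in counts, from 0 (fully open) to 255 (shut), set as the call begins (left out, the last holds). The fingers move at their own pace and stop on an object; "grip_force" is the grip in N (left out, the last holds). Time passes only in rows, so rows that do not move let the fingers close. It gives the time, the measured TCP pose, the force, the opening and the grip force at its end, in the units of the state.
- env.get_state(): the state, without advancing time (a new reading comes with each control period).
- env.capture(name): name is "scene" or "side" or "wrist"; returns the picture (420x560x3 uint8, red, green, blue); there is no depth.
- env.camera_params(name): a dict with "camera_matrix" (3x3 intrinsics, pixels), "k1" (the pictures are not rectified: a ray, as slopes to the right and down, at radius r is drawn at 1 + k1 r^2 times it, then the intrinsics apply), "origin" and "orientation" of the camera in the world. Camera axes: x right, y down, z forward; pixel columns grow to the right and rows downward; lengths in mm; the calibration is good to about 2 mm. A picture is of the moment at which its call begins: read the wrist's pose just before it. camera_params takes no time and is no camera call; for the wrist camera it gives the pose at the moment of the call.
- env.hand_in(): hands the job in; it is judged then, once.
The state is a dict: "t": time; "q": joint angles; "joint_velocities": joint speeds; "tau": joint torques, N m; "ee_pos": TCP position; "ee_rot": TCP orientation; "wrist_force": force on the tool from outside, world axes, zero at the start; "wrist_torque": the same for the moment, N m; "gripper_width": finger opening in mm; "finger_force": force on a finger pad.
Only numpy, scipy, OpenCV 4.12 (cv2) and the standard library are available. Lean on these libraries where they do the work, as an engineer would, in place of code of your own. Each camera call takes 0.05 s, during which the arm holds its last target. There are 200 camera calls.

### The job

Clamp the spare wooden block for drilling: stand it lengthwise in the wedge vise between the fence and the sliding jaw, then set the wooden wedge, thin end first, in the tapered gap behind the jaw and let go of it. Tap the wedge home with the mallet (do not push it home with the gripper) until it stops moving forward and the block is held tight against the fence, then lay the mallet down on the bench, clear of the vise. Leave the coffee mug where it stands.

Things in the scene. Friction and masses are not known exactly. Their poses are not given: they have to be found in the camera images.
- vise: Wooden wedge vise screwed to the bench; origin at the centre of the underside of its plywood base board, 230 (x) x 200 (y) x 18 mm. On it, tops at z 54 mm: a fixed fence nearer the robot (x -105 to -75, y -55 to 55 mm), then the place for the block, open at both sides (+y, -y), the sliding jaw, and at +x the fixed cleat with the tapered gap between.
- vise_mouth (a point): Edge of the cleat's tapered face at the gap's wide end, on the base board (x 62.6, y 50, z 18 mm of the vise; axes as the vise). From here the face runs straight to x 40.6, y -60 mm (1:5), so the gap narrows towards -y. The wedge enters here from +y and is driven towards -y.
- jaw: Sliding jaw, 30 (x) x 105 (y, -55 to 50) x 36 mm high; origin at the centre of its thickness on the base board (z 18 mm of the vise). It slides only along x of the vise, with 3 N of friction, and stays where left. Gripping the block its origin is at x 15 mm of the vise; it starts 5 to 8 mm more open (+x), limit 12 mm. Driving the wedge 5 mm moves it 1 mm towards the fence.
- vise_seat (a point): Point on the base board (z 18 mm of the vise) where the centre of the block's underside lies once clamped: 37.5 mm (+x) from the fence's face; axes as the vise. The opening between fence and jaw is 80 to 83 mm at the start; the block is 75 mm long.
- wood_block: Spare jig block of brown wood with a dark round hole, 45 (x) x 75 (y) x 45 mm high, about 110 g; origin at the centre of its underside. In the vise its 75 mm length lies along x of the vise, either way round.
- wedge: Pale wooden wedge lying flat, 155 (y) x 30 mm high, 100 g; origin under its middle. Tail parallel, 35 mm wide (x -17.5 to 17.5), from y 27.5 to 77.5 mm: grasp it there. From there to the 14 mm wide tip at y -77.5 mm it tapers 1:5; the side at x -17.5 mm is straight and goes against the jaw, the slanting side against the cleat: it goes in with its axes as the vise's.
- wedge_tip (a point): Centre of the wedge's thin end face, 15 mm above its underside (x -10.5, y -77.5 mm of the wedge); axes as the wedge. With the jaw 5 to 8 mm open the wedge lies loosely with this point 18 to 3 mm beyond the vise's middle (y -18 to -3 mm of the vise); when tight, at about y -43 mm, a few mm more if driven hard.
- wedge_butt (a point): Centre of the wedge's thick end face, where it is struck (35 mm wide, 30 mm high; 15 mm above the wedge's underside, y 77.5 mm); axes as the wedge. About 5 N move the loose wedge on against the jaw's friction; taps of 15 to 20 N make it tight. It does not spring back.
- mallet: Wooden joiner's mallet lying on its side: head 60 (x) x 100 (y) x 44 mm (z) with flat striking faces at y +50 and -50 mm; origin at the centre of the head's underside. Handle 24 mm wide (y), 20 mm high, its middle 22 mm above the underside, from the head to x -190 mm. About 280 g.
- mallet_grip (a point): Middle of the mallet's handle 60 mm behind the head's centre (x -60, z 22 mm of the mallet), 30 mm clear of the head: a good place to grasp, across y; axes as the mallet.
- mug: Coffee mug 78 mm wide, 92 mm high, at the right, near the bench's edge; origin under its middle.
Things that resemble listed ones, but are neither listed nor needed, are in the scene too. There is more than one size of the wood_block; the one meant has the size given above.

How it is judged (in metres and radians):
On the way, in this order (a step that is already met when the one before it is completed fails the run):
1. the block stands lengthwise in the vise between fence and jaw, released (x of wood_block in the frame of vise_seat between -0.003 and 0.012 m and y of wood_block in the frame of vise_seat between -0.03 and 0.03 m and z of wood_block in the frame of vise_seat below 0.003 m and angle between the y axis of wood_block and the x axis of vise, either way round below 0.15 rad and contact force between the fingers and wood_block below 0.1 N), for 0.2 s.
2. the wedge lies flat with its thin end at least 20 mm inside the tapered gap, released (y of wedge_tip in the frame of vise below 0.03 m and x of wedge_tip in the frame of vise between 0.03 and 0.06 m and z of wedge in the frame of vise below 0.023 m and contact force between the fingers and wedge below 0.1 N), for 0.2 s.
3. the mallet strikes the wedge (contact force between mallet and wedge above 2 N).
At the end, for the whole second after the job is handed in: Block flat on the board, flush with the fence within 2.5 mm, within 30 mm of the middle sideways, square within 0.05 rad; wedge flat, square (0.06 rad), at rest; jaw presses block and wedge presses jaw with over 3 N; mallet lies at rest, handle level, touching neither vise nor wedge (x of wood_block in the frame of vise_seat between -0.0025 and 0.0025 m and y of wood_block in the frame of vise_seat between -0.03 and 0.03 m and z of wood_block in the frame of vise_seat below 0.003 m and angle between the y axis of wood_block and the x axis of vise, either way round below 0.05 rad and contact force between jaw and wood_block above 3 N and contact force between jaw and wedge above 3 N and angle between the y axis of wedge and the y axis of vise, either way round below 0.06 rad and z of wedge in the frame of vise below 0.023 m and linear speed of wedge below 0.01 m/s and height (world z) of mallet below 0.05 m and angle between mallet's own x axis and vertical between 1.45 and 1.69 rad and linear speed of mallet below 0.02 m/s and contact force between mallet and vise below 0.1 N and contact force between mallet and wedge below 0.1 N).
It fails at once if the gripper pushes the wedge home: fingers press on the wedge after the jaw has moved 2.5 mm (contact force between the fingers and wedge above 1 N and distance of jaw from where it was at the start of the episode above 0.0025 m).
It fails at once if the coffee mug is moved more than 30 mm or tipped (distance of mug from where it was at the start of the episode above 0.03 m or angle between mug's own z axis and vertical above 0.3 rad).
It also fails if it takes over 72 s, if anything falls off the work surface, if the arm or the gripper's body presses on something with over 40 N, if the wrist force passes 120 N, or if a joint passes its speed limit or range.

## Working session

There is one attempt and no reset: what is moved stays moved. The work goes in short steps, Python scripts to look and compute and a tool call to move; the robot and the scene stay as the last step left them, time stands still between calls to the robot, and variables do not carry over. Pictures are saved under pics/ and viewed, at most 10 in all, crops included, and the job is handed in when it is done.

Besides the shell and the picture viewer there is one more tool, called after "Emit:" by a JSON object that holds its "name" and its "arguments". step_arm: Moves the arm, as the interface text tells. Its arguments: {"type":"object","properties":{"targets":{"type":"array"},"grip":{"type":"number"},"grip_force":{"type":"number"}},"required":["targets"]}

```bash
mkdir -p pics; ls; python3 - <<'E'
from bench import env
import cv2,json
for n in("scene","side"):
    cv2.imwrite(f"pics/{n}0.png",env.capture(n)[:,:,::-1]); print(env.camera_params(n))
s=env.get_state();print(s)
cv2.imwrite("pics/wrist0.png",env.capture("wrist")[:,:,::-1]); print(env.camera_params("wrist"))
E
```

```text
pics
{'camera_matrix': array([[468.58682405,   0.        , 279.09383508],
       [  0.        , 468.58682405, 215.32047532],
       [  0.        ,   0.        ,   1.        ]]), 'k1': -0.1151818415726847, 'origin': array([-117.55852927,  555.1215296 ,  753.1035224 ]), 'orientation': array([ 0.18593116, -0.41752187,  0.80350249, -0.38142999])}
{'camera_matrix': array([[517.1042226 ,   0.        , 273.83758867],
       [  0.        , 517.1042226 , 214.37054564],
       [  0.        ,   0.        ,   1.        ]]), 'k1': -0.04663350538332314, 'origin': array([ 368.89719766, -830.15155985,  841.10902183]), 'orientation': array([-0.41679811,  0.90537296, -0.07529542,  0.03016196])}
{'t': 0.1, 'q': array([ 1.19732679,  0.31167257,  0.01401701,  1.51288966, -0.00439433,
        1.31923389, -0.02715937]), 'joint_velocities': array([ 1.86918547e-04, -2.42106811e-03, -1.00411628e-03, -4.60111231e-03,
        9.74947846e-06,  1.02806844e-03, -7.60781628e-04]), 'tau': array([ 1.51375250e-03, -3.80850935e+01,  1.46932011e-01, -2.31240034e+01,
        1.21793227e-02,  8.10404221e-03,  2.48001419e-05]), 'ee_pos': array([ 178.92718128, -519.38118478,  230.31788318]), 'ee_rot': array([-1.06173527e-03,  9.86264158e-01,  1.65172126e-01, -2.30306531e-04]), 'wrist_force': array([-0.45361076, -1.01888035,  0.11538186]), 'wrist_torque': array([ 0.03044644, -0.04629024,  0.00594599]), 'finger_force': 0.0, 'gripper_width': 85.15928012495004}
{'camera_matrix': array([[309.07435907,   0.        , 277.61570696],
       [  0.        , 309.07435907, 214.07026816],
       [  0.        ,   0.        ,   1.        ]]), 'k1': -0.05377162575251881, 'origin': array([ 258.91235914, -492.50733509,  373.41938494]), 'orientation': array([ 0.13506927,  0.80271216, -0.57250873, -0.09819996])}
```

View pics/scene0.png

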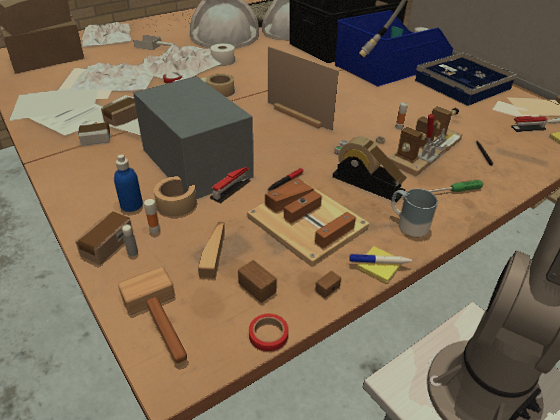

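View pics/side0.png

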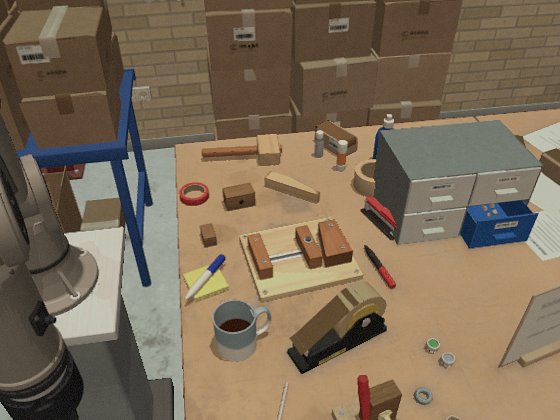

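Scene: the mallet (147,290, handle to 180,355), wedge (212,250), block with its hole (257,280), a small decoy block (328,283), vise (308,222) and mug (417,212). The side view shows the same objects: block at (238,195), vise at (300,255), wedge (292,187) and mallet head (268,150).

```bash
cat > h.py <<'E'
import numpy as np,cv2
from bench import env
from scipy.spatial.transform import Rotation as R
def rot(q): return R.from_quat(np.roll(q,-1))
def cast(P,uv,z):
    K=P['camera_matrix'];out=[]
    for (u,v),zz in zip(np.atleast_2d(uv),np.broadcast_to(z,len(np.atleast_2d(uv)))):
        d=np.array([(u-K[0,2])/K[0,0],(v-K[1,2])/K[1,1]]);s=d.copy()
        for _ in range(20): s=d/(1+P['k1']*(s@s))
        r=rot(P['orientation']).apply([*s,1]);o=P['origin']
        out.append(o+r*(zz-o[2])/r[2])
    return np.array(out)
def proj(P,X):
    c=rot(P['orientation']).inv().apply(np.atleast_2d(X)-P['origin']);s=c[:,:2]/c[:,2:]
    s=s*(1+P['k1']*(s**2).sum(1,keepdims=True));K=P['camera_matrix']
    return s*[K[0,0],K[1,1]]+[K[0,2],K[1,2]]
E
python3 - <<'E'
import cv2
a=cv2.imread("pics/scene0.png")[170:370,90:370]; cv2.imwrite("pics/sc.png",cv2.resize(a,(784,560),interpolation=3))
a=cv2.imread("pics/side0.png")[125:300,180:400]; cv2.imwrite("pics/si.png",cv2.resize(a,None,fx=3.4,fy=3.4,interpolation=3))
E
```

```text
(no output)
```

View pics/sc.png

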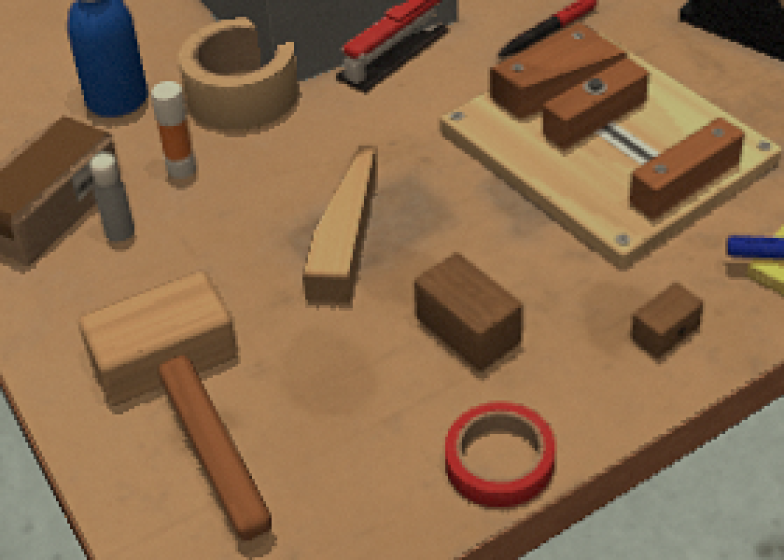

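View pics/si.png

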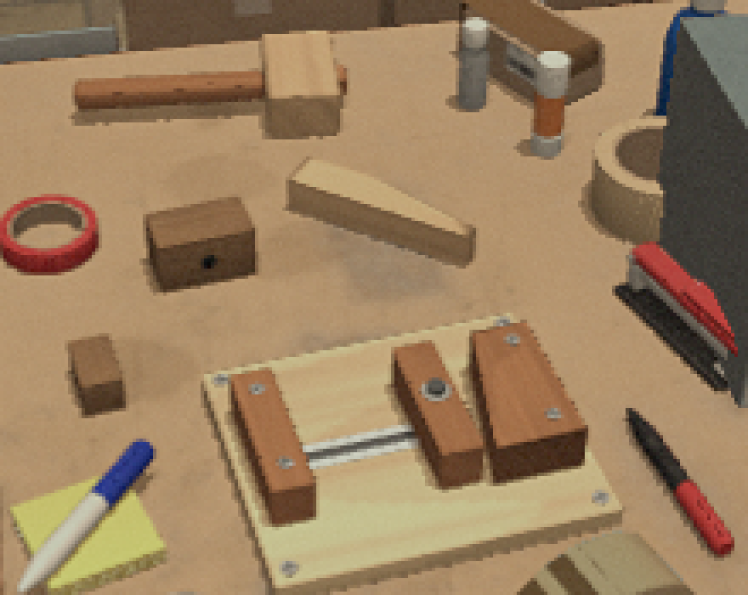

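```bash
python3 - <<'E'
from h import *
np.set_printoptions(precision=1,suppress=True)
A=env.camera_params("scene");B=env.camera_params("side")
a=lambda p:np.array(p)/2.8+[90,170]
b=lambda p:np.array(p)/3.4+[180,125]
def show(n,P,uv,z): 
    X=cast(P,uv,z)[:,:2]; d=np.diff(np.vstack([X,X[:1]]),axis=0)
    print(n,X.tolist() if 0 else X.round(1).tolist(),'mean',X.mean(0),'len',np.hypot(*d.T),'ang',np.degrees(np.arctan2(d[:,1],d[:,0])))
show('board B',B,b([(203,375),(275,583),(620,512),(517,317)]),18)
show('board A',A,a([(440,123),(622,255),(778,148),(598,40)]),18)
show('jaw B',B,b([(392,347),(430,340),(482,447),(440,460)]),54)
show('fence B',B,b([(232,375),(270,369),(315,484),(272,495)]),54)
show('jaw A',A,a([(543,108),(566,118),(648,75),(620,62)]),54)
show('block B',B,b([(147,215),(242,198),(255,238),(158,257)]),45)
show('block A',A,a([(415,290),(457,254),(522,303),(482,337)]),45)
show('small B',B,b([(68,345),(110,335),(124,372),(82,380)]),30)
show('wedge B',B,b([(288,180),(310,158),(474,230),(470,240)]),30)
show('wedge A',A,a([(304,273),(350,278),(376,150),(360,147)]),30)
show('mal B',B,b([(262,38),(330,33),(338,108),(268,113)]),44)
show('mal A',A,a([(82,322),(205,272),(237,318),(100,366)]),44)
show('hand A',A,a([(175,360),(250,530)]),32)
show('hand B',B,b([(263,80),(77,92)]),32)
E
```

```text
board B [[426.6, 58.2], [448.9, -134.0], [672.2, -113.3], [654.1, 80.4]] mean [550.4 -27.2] len [193.4 224.2 194.5 228.6] ang [ -83.4    5.3   95.3 -174.4]
board A [[640.2, 91.1], [422.7, 60.8], [446.9, -132.3], [660.1, -100.1]] mean [542.4 -20.1] len [219.6 194.6 215.6 192.3] ang [-172.1  -82.8    8.6   95.9]
jaw B [[551.8, 25.2], [578.3, 27.7], [589.4, -76.6], [561.0, -83.2]] mean [570.1 -26.7] len [ 26.6 104.9  29.2 108.8] ang [   5.5  -83.9 -166.8   94.9]
fence B [[442.9, 16.1], [468.3, 17.6], [480.9, -90.3], [453.6, -95.0]] mean [461.4 -37.9] len [ 25.5 108.6  27.8 111.6] ang [   3.4  -83.3 -170.3   95.5]
jaw A [[570.8, 31.0], [549.1, 22.9], [556.1, -72.4], [584.8, -63.9]] mean [565.2 -20.6] len [23.2 95.6 29.9 95.9] ang [-159.4  -85.8   16.6   98.4]
block B [[403.2, 209.2], [475.3, 217.7], [478.5, 168.3], [406.7, 158.5]] mean [440.9 188.4] len [72.6 49.5 72.4 50.8] ang [   6.7  -86.4 -172.2   93.9]
block A [[460.8, 227.0], [474.4, 181.2], [405.9, 169.7], [395.4, 211.9]] mean [434.1 197.5] len [47.7 69.5 43.5 67.2] ang [ -73.4 -170.4  103.9   13. ]
small B [[337.0, 91.4], [366.4
[... 217 characters left out ...]
3.3 153.6  12.5 155.4] ang [  50.3  -46.4 -116.8  141.5]
wedge A [[535.5, 280.4], [511.3, 254.1], [628.1, 162.4], [639.0, 171.6]] mean [578.5 217.1] len [ 35.8 148.5  14.3 150.2] ang [-132.6  -38.1   40.   133.6]
mal B [[521.0, 438.7], [579.0, 436.5], [566.6, 324.1], [510.3, 326.9]] mean [544.2 381.6] len [ 58.1 113.   56.3 112.4] ang [ -2.2 -96.3 177.2  84.6]
mal A [[569.5, 442.3], [565.3, 346.7], [510.4, 347.1], [523.4, 446.9]] mean [542.2 395.8] len [ 95.7  55.  100.7  46.3] ang [-92.5 179.5  82.5  -5.7]
hand A [[509.6, 398.2], [353.9, 417.2]] mean [431.8 407.7] len [156.8 156.8] ang [173.  -7.]
hand B [[515.1, 392.9], [361.3, 402.2]] mean [438.2 397.5] len [154.1 154.1] ang [176.6  -3.4]
```

```bash
cat >> h.py <<'E'
def go(p,yaw,prev=None):
    """tool-axis shift from measured pose (or from prev=(pos,yaw)) to p, then turn to tool-x heading yaw(deg)"""
    def M(y): c,s=np.cos(np.radians(y)),np.sin(np.radians(y)); return R.from_matrix(np.array([[c,s,0],[s,-c,0],[0,0,-1]]))
    if prev is None: st=env.get_state(); p0,r0=st['ee_pos'],rot(st['ee_rot'])
    else: p0,r0=np.array(prev[0],float),M(prev[1])
    d=r0.inv().apply(np.array(p)-p0)/1000; t=(r0.inv()*M(yaw)).as_rotvec()
    print('shift',d.round(4),'rows>=%.1f'%(np.linalg.norm(d)/.0417),'turn',t.round(4),'rows>=%.1f'%(np.linalg.norm(t)/.125))
    return (p,yaw)
def vis(v,c,yaw):
    "vise-like local xy -> world"
    a=np.radians(yaw);return np.array(c)+np.array([[np.cos(a),-np.sin(a)],[np.sin(a),np.cos(a)]])@np.array(v)
E
python3 - <<'E'
from h import *
w=go((430,-100,240),19); go((440,110,240),8,(w[0],w[1]))
E
```

```text
shift [ 0.374  -0.3148 -0.009 ] rows>=11.7 turn [-0.0019  0.0001  0.0003] rows>=0.0
shift [ 0.0778 -0.1953  0.    ] rows>=5.0 turn [0.    0.    0.192] rows>=1.5
```

Emit:
{"name": "step_arm", "arguments": {"targets": [[0.0267, -0.0225, -0.0006, 0, 0, 0], [0.0267, -0.0225, -0.0006, 0, 0, 0], [0.0267, -0.0225, -0.0006, 0, 0, 0], [0.0267, -0.0225, -0.0006, 0, 0, 0], [0.0267, -0.0225, -0.0006, 0, 0, 0], [0.0267, -0.0225, -0.0006, 0, 0, 0], [0.0267, -0.0225, -0.0006, 0, 0, 0], [0.0267, -0.0225, -0.0006, 0, 0, 0], [0.0267, -0.0225, -0.0006, 0, 0, 0], [0.0267, -0.0225, -0.0006, 0, 0, 0], [0.0267, -0.0225, -0.0006, 0, 0, 0], [0.0267, -0.0225, -0.0006, 0, 0, 0], [0.0267, -0.0225, -0.0006, 0, 0, 0], [0.0267, -0.0225, -0.0006, 0, 0, 0], [0.013, -0.0325, 0, 0, 0, 0], [0.013, -0.0325, 0, 0, 0, 0], [0.013, -0.0325, 0, 0, 0, 0], [0.013, -0.0325, 0, 0, 0, 0], [0.013, -0.0325, 0, 0, 0, 0], [0.013, -0.0325, 0, 0, 0, 0]]}}

```text
t: 1.82
ee_pos: [439.7, 110.9, 239.6]
ee_rot: [0.0, 0.986, 0.165, -0.0]
wrist_force: [0.9, -0.2, 0.2]
gripper_width: 85.3
finger_force: 0.0
```

Emit:
{"name": "step_arm", "arguments": {"targets": [[0, 0, 0, 0, 0, 0.096], [0, 0, 0, 0, 0, 0.096], [0, 0, 0, 0, 0, 0], [0, 0, 0, 0, 0, 0]], "grip_force": 60}}

```text
t: 2.15
ee_pos: [440.0, 109.1, 239.4]
ee_rot: [0.0, 0.997, 0.071, -0.0]
wrist_force: [0.3, 0.3, -0.3]
gripper_width: 85.4
finger_force: 0.0
```

```bash
python3 - <<'E'
from h import *
import pickle
s=env.get_state();print(s['t'],s['ee_pos'],s['ee_rot'])
P=env.camera_params("wrist");im=env.capture("wrist")[:,:,::-1]
pickle.dump(P,open("w1.pkl","wb"))
cv2.imwrite("pics/w1.png",im);cv2.imwrite("pics/w1b.png",cv2.resize(im,(800,600),interpolation=3))
E
```

```text
2.15 [439.96277558 109.14576638 239.39351581] [ 1.45187069e-04  9.97477850e-01  7.09774182e-02 -3.50487323e-04]
```

View pics/w1b.png

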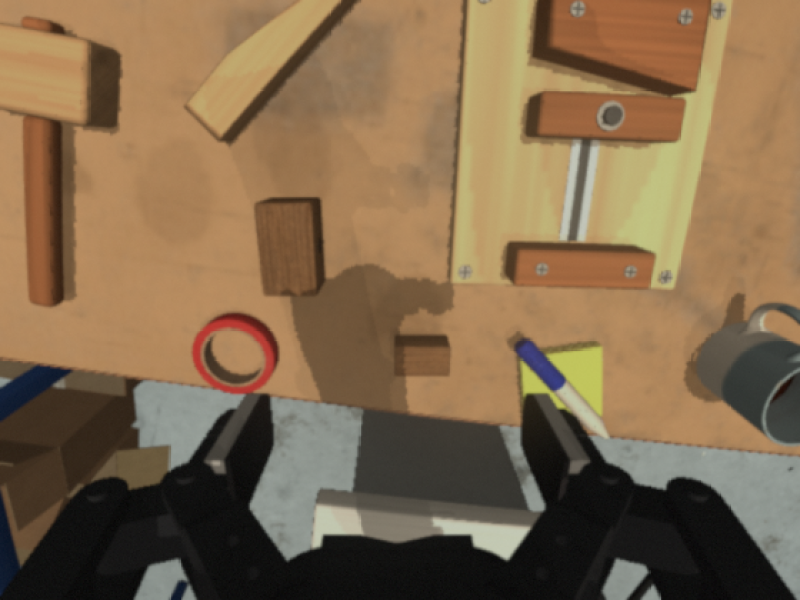

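```bash
python3 - <<'E'
from h import *
import pickle
P=pickle.load(open("w1.pkl","rb"));np.set_printoptions(precision=1,suppress=True)
print('cam',P['origin'],'nadir px800',proj(P,[*P['origin'][:2],0])/.7)
def show(n,uv,z):
    X=cast(P,np.array(uv)*.7,z)[:,:2]; d=np.diff(np.vstack([X,X[:1]]),axis=0)
    print(n,X.round(1).tolist(),'mean',X.mean(0),'len',np.hypot(*d.T),'ang',np.degrees(np.arctan2(d[:,1],d[:,0])))
show('screws',[(465,272),(666,277),(719,10),(484,0)],18)
show('board near edge',[(452,283),(674,289)],18)
show('fence top',[(516,243),(650,247),(655,287),(516,286)],54)
show('jaw top',[(541,93),(685,97),(682,142),(538,137)],54)
show('cleat edge',[(548,57),(697,91)],54)
show('block top',[(255,202),(313,198),(318,293),(264,295)],45)
show('wedge butt,z30',[(188,105),(222,141)],30)
show('mallet face z44',[(92,40),(90,125)],44)
show('handle z32',[(42,118),(46,304)],32)
show('small',[(395,346),(450,346),(450,376),(395,376)],30)
E
```

```text
cam [523.6 120.8 382.3] nadir px800 [[396.8 152.5]]
screws [[436.0, 49.6], [457.0, -125.8], [662.2, -101.5], [637.6, 73.6]] mean [548.2 -26. ] len [176.7 206.6 176.8 203. ] ang [ -83.2    6.8   98.  -173.2]
board near edge [[424.8, 58.9], [447.6, -136.8]] mean [436.2 -39. ] len [197. 197.] ang [-83.4  96.6]
fence top [[472.4, 22.8], [484.7, -80.8], [454.4, -95.3], [439.3, 15.1]] mean [462.7 -34.5] len [104.3  33.6 111.4  34. ] ang [ -83.2 -154.4   97.8   13.1]
jaw top [[576.9, 28.7], [591.3, -72.8], [562.1, -80.3], [548.5, 24.1]] mean [569.7 -25.1] len [102.5  30.2 105.3  28.7] ang [ -81.9 -165.6   97.4    9.1]
cleat edge [[599.6, 29.1], [596.6, -80.2]] mean [598.1 -25.5] len [109.3 109.3] ang [-91.6  88.4]
block top [[473.9, 221.8], [482.7, 178.5], [408.7, 168.4], [400.9, 211.6]] mean [441.6 195. ] len [44.2 74.7 43.9 73.7] ang [ -78.4 -172.2  100.3    8. ]
wedge butt,z30 [[536.7, 279.9], [514.1, 253.5]] mean [525.4 266.7] len [34.7 34.7] ang [-130.5   49.5]
mallet face z44 [[571.5, 343.1], [514.0, 347.1]] mean [542.8 345.1] len [57.6 57.6] ang [176.  -4.]
handle z32 [[514.7, 393.6], [360.9, 406.5]] mean [437.8 400. ] len [154.3 154.3] ang [175.2  -4.8]
small [[364.7, 99.8], [371.4, 52.2], [342.4, 46.8], [335.5, 95.7]] mean [353.5  73.6] len [48.1 29.5 49.3 29.5] ang [ -81.9 -169.5   98.1    8. ]
```

The wrist picture shows block at (290,246), wedge butt at (205,123), vise screws (465,272),(666,277),(719,10) and jaw (612,116); sizes agree with those given. Now the block grasp.

```bash
python3 - <<'E'
from h import *
V=(548.2,-26);y=6.7
w=go((441.3,195,8),8.3)
s=vis((-34.5,0),V,y);print(s)
w=go((441.3,195,100),8.3,w);w=go((*s,100),y,w);go((*s,28.5),y,w)
E
```

```text
shift [ 0.0135 -0.0851  0.2314] rows>=5.9 turn [ 0.0002  0.0005 -0.0036] rows>=0.0
[513.93561259 -30.02514043]
shift [ 0.     0.    -0.092] rows>=2.2 turn [0. 0. 0.] rows>=0.0
shift [0.0394 0.2332 0.    ] rows>=5.7 turn [0.     0.     0.0279] rows>=0.2
shift [0.     0.     0.0715] rows>=1.7 turn [0. 0. 0.] rows>=0.0
```

Emit:
{"name": "step_arm", "arguments": {"targets": [[0.0045, -0.0284, 0.025, 0, 0, 0], [0.0045, -0.0284, 0.025, 0, 0, 0], [0.0045, -0.0284, 0.025, 0, 0, 0], [0, 0, 0.035, 0, 0, 0], [0, 0, 0.035, 0, 0, 0], [0, 0, 0.035, 0, 0, 0], [0, 0, 0.026, 0, 0, 0], [0, 0, 0.0254, 0, 0, 0], [0, 0, 0, 0, 0, 0], [0, 0, 0, 0, 0, 0]]}}

```text
t: 3.03
ee_pos: [440.8, 194.6, 7.5]
ee_rot: [0.0, 0.998, 0.07, -0.002]
wrist_force: [-0.1, 0.4, 1.1]
gripper_width: 85.1
finger_force: 0.0
```

Emit:
{"name": "step_arm", "arguments": {"targets": [[0, 0, 0, 0, 0, 0], [0, 0, 0, 0, 0, 0], [0, 0, 0, 0, 0, 0], [0, 0, 0, 0, 0, 0], [0, 0, 0, 0, 0, 0], [0, 0, 0, 0, 0, 0], [0, 0, 0, 0, 0, 0], [0, 0, 0, 0, 0, 0]], "grip": 255, "grip_force": 50}}

```text
t: 3.7
ee_pos: [443.3, 196.4, 10.1]
ee_rot: [-0.0, 0.998, 0.07, 0.002]
wrist_force: [-0.5, 0.1, 6.6]
gripper_width: 44.6
finger_force: 52.6
```

Emit:
{"name": "step_arm", "arguments": {"targets": [[0, 0, -0.031, 0, 0, 0], [0, 0, -0.031, 0, 0, 0], [0, 0, -0.03, 0, 0, 0], [0, 0, 0, 0, 0, 0]]}}

```text
t: 4.03
ee_pos: [445.7, 198.2, 106.2]
ee_rot: [-0.002, 0.998, 0.07, 0.006]
wrist_force: [0.1, 0.9, -0.0]
gripper_width: 44.4
finger_force: 51.8
```

```bash
python3 - <<'E'
from h import *
s=env.get_state();print(s['ee_pos'],s['wrist_force'],s['joint_velocities'].round(3))
w=go((514,-30,100),6.7)
E
```

```text
[445.69836516 198.1798695  106.19949895] [ 0.08865325  0.85482547 -0.02199854] [-0.015  0.054  0.027  0.064  0.032 -0.079 -0.032]
shift [0.0357 0.2355 0.006 ] rows>=5.7 turn [-0.0029 -0.012   0.0233] rows>=0.2
```

Emit:
{"name": "step_arm", "arguments": {"targets": [[0.0059, 0.0392, 0.001, 0, 0, 0.004], [0.0059, 0.0392, 0.001, 0, 0, 0.004], [0.0059, 0.0392, 0.001, 0, 0, 0.004], [0.0059, 0.0392, 0.001, 0, 0, 0.004], [0.0059, 0.0392, 0.001, 0, 0, 0.004], [0.0059, 0.0392, 0.001, 0, 0, 0.004], [0, 0, 0, 0, 0, 0], [0, 0, 0, 0, 0, 0], [0, 0, 0, 0, 0, 0], [0, 0, 0, 0, 0, 0]]}}

```text
t: 4.87
ee_pos: [506.6, -31.1, 94.1]
ee_rot: [-0.001, 0.998, 0.059, -0.0]
wrist_force: [0.0, 0.7, -2.5]
gripper_width: 44.5
finger_force: 51.8
```

```bash
python3 - <<'E'
from h import *
import pickle
s=env.get_state();print(s['t'],s['ee_pos'],s['ee_rot'],s['wrist_force'])
Z={}
for n in("wrist","side"):
    Z[n]=env.camera_params(n);im=env.capture(n)[:,:,::-1];cv2.imwrite(f"pics/p2{n}.png",im);Z[n+'i']=im
pickle.dump(Z,open("w2.pkl","wb"))
a=cv2.resize(Z['wristi'][110:420,150:410],(500,596),interpolation=3)
b=cv2.resize(Z['sidei'][150:400,200:325],(300,600),interpolation=3)
b[596:]=0
cv2.imwrite("pics/p2.png",np.hstack([np.vstack([a,np.zeros((4,500,3),np.uint8)]),b]))
E
```

```text
4.8667 [506.62046016 -31.05891696  94.12234896] [-5.52922192e-04  9.98240376e-01  5.92937467e-02 -3.13247833e-04] [ 0.00509417  0.6999393  -2.53951446]
```

View pics/p2.png

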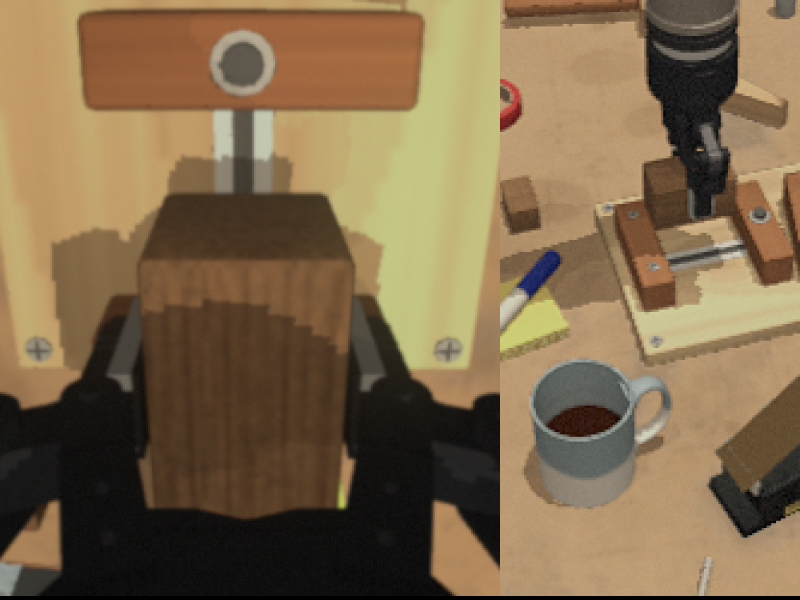

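```bash
python3 - <<'E'
from h import *
import pickle
Z=pickle.load(open("w2.pkl","rb"));P=Z['wrist'];np.set_printoptions(precision=1,suppress=True)
c=lambda l:np.array(l)*.52+[150,110]
V=(548.2,-26);y=6.7
def loc(X): return np.array([np.array([[np.cos(a),np.sin(a)],[-np.sin(a),np.cos(a)]])@(x[:2]-V) for x in X for a in [np.radians(y)]])
for n,l,z in [('top front',[(140,260),(353,260)],129),('bot front',[(168,195),(333,195)],84),('top if130+',[(140,260),(353,260)],131),('jaw bottom-edge top',[(82,105),(418,108)],54),('jaw far',[(80,14),(424,14)],54),('screws',[(38,350),(448,350)],18)]:
    X=cast(P,c(l),z);print(n,X[:,:2].tolist(),'loc',loc(X),np.linalg.norm(X[0]-X[1]))
print('tcp',loc([env.get_state()['ee_pos']]))
E
```

```text
top front [[537.9545665302501, -6.318296886378047], [543.0079886801556, -48.62543889700352]] loc [[ -7.9  20.7]
 [ -7.8 -21.9]] 42.6078788551177
bot front [[536.4016716446203, -6.434978369692146], [541.7190008274201, -51.03157177565628]] loc [[ -9.4  20.8]
 [ -9.4 -24.1]] 44.91247190987309
top if130+ [[538.9286321078697, -6.599880012831129], [543.8885013172096, -48.12379880865048]] loc [[ -6.9  20.3]
 [ -6.9 -21.5]] 41.81908816241164
jaw bottom-edge top [[552.0911614241985, 25.389902946172462], [563.507084451252, -78.43863569090857]] loc [[  9.9  50.6]
 [  9.1 -53.9]] 104.45424229810602
jaw far [[579.3011942682231, 26.917013985209017], [591.3618896086934, -74.42915002559185]] loc [[ 37.1  48.9]
 [ 37.2 -53.1]] 102.06128223670224
screws [[435.5640722054559, 51.005766482359384], [456.705962890314, -125.20051813121921]] loc [[-102.9   89.6]
 [-102.4  -87.8]] 177.47009404136787
tcp [[-41.6  -0.1]]
```

Block in hand is square; its front face lies 8.5 mm short of vise centre line, so I go +11.5 mm along tool x, then down.

Emit:
{"name": "step_arm", "arguments": {"targets": [[0.0115, 0, 0, 0, 0, 0], [0, 0, 0, 0, 0, 0], [0, 0, 0.02, 0, 0, 0], [0, 0, 0, 0, 0, 0], [0, 0, 0, 0, 0, 0], [0, 0, 0, 0, 0, 0]]}}

```text
t: 5.47
ee_pos: [518.4, -31.2, 74.6]
ee_rot: [-0.0, 0.998, 0.058, -0.0]
wrist_force: [0.6, 0.8, -1.4]
gripper_width: 44.4
finger_force: 51.8
```

```bash
python3 - <<'E'
from h import *
w=go((*vis((-30.1,0),(548.2,-26),6.7),28.5),6.7)
E
```

```text
shift [ 0.0001 -0.0017  0.0461] rows>=1.1 turn [-0.0001  0.0002 -0.0001] rows>=0.0
```

Emit:
{"name": "step_arm", "arguments": {"targets": [[0, 0, 0.015, 0, 0, 0], [0, 0, 0.015, 0, 0, 0], [0, 0, 0.01, 0, 0, 0], [0, 0, 0.003, 0, 0, 0], [0, 0, 0, 0, 0, 0], [0, 0, 0, 0, 0, 0], [0, 0, 0, 0, 0, 0]]}}

```text
t: 6.05
ee_pos: [519.5, -31.6, 32.2]
ee_rot: [0.0, 0.998, 0.058, 0.001]
wrist_force: [0.2, 0.6, -1.0]
gripper_width: 44.6
finger_force: 51.8
```

Emit:
{"name": "step_arm", "arguments": {"targets": [[0, 0, 0.002, 0, 0, 0], [0, 0, 0.002, 0, 0, 0], [0, 0, 0, 0, 0, 0], [0, 0, 0, 0, 0, 0]]}}

```text
t: 6.38
ee_pos: [519.4, -31.7, 28.1]
ee_rot: [0.0, 0.998, 0.058, 0.001]
wrist_force: [-1.0, 0.3, 3.9]
gripper_width: 44.3
finger_force: 52.3
```

Emit:
{"name": "step_arm", "arguments": {"targets": [[0, 0, 0, 0, 0, 0], [0, 0, 0, 0, 0, 0], [0, 0, 0, 0, 0, 0], [0, 0, 0, 0, 0, 0], [0, 0, 0, 0, 0, 0]], "grip": 0}}

```text
t: 6.8
ee_pos: [518.5, -31.7, 27.1]
ee_rot: [-0.0, 0.998, 0.058, -0.0]
wrist_force: [-0.2, -0.4, -0.7]
gripper_width: 85.3
finger_force: 0.0
```

Emit:
{"name": "step_arm", "arguments": {"targets": [[0, 0, -0.03, 0, 0, 0], [0, 0, -0.03, 0, 0, 0], [0, 0, -0.04, 0, 0, 0], [0, 0, -0.04, 0, 0, 0], [0, 0, -0.04, 0, 0, 0], [0, 0, -0.02, 0, 0, 0], [0, 0, 0, 0, 0, 0], [0, 0, 0, 0, 0, 0], [0, 0, 0, 0, 0, 0]]}}

```text
t: 7.55
ee_pos: [517.7, -31.8, 226.1]
ee_rot: [-0.0, 0.998, 0.058, -0.001]
wrist_force: [-0.3, -0.5, 0.4]
gripper_width: 85.4
finger_force: 0.0
```

```bash
python3 - <<'E'
from h import *
import pickle
s=env.get_state();print(s['t'],s['ee_pos'],s['ee_rot'],s['wrist_force'])
P=env.camera_params("wrist");im=env.capture("wrist")[:,:,::-1]
pickle.dump(P,open("w3.pkl","wb"));cv2.imwrite("pics/w3.png",im)
cv2.imwrite("pics/w3b.png",cv2.resize(im[0:300],(800,429),interpolation=3))
w=go((480,200,240),6.7)
E
```

```text
7.55 [517.73609092 -31.82618634 226.07115512] [-1.11710681e-05  9.98321455e-01  5.79039482e-02 -1.18535280e-03] [-0.28005339 -0.50264734  0.42050678]
shift [-0.0104 -0.2346 -0.0144] rows>=5.6 turn [-0.0006  0.0037 -0.0011] rows>=0.0
```

View pics/w3b.png

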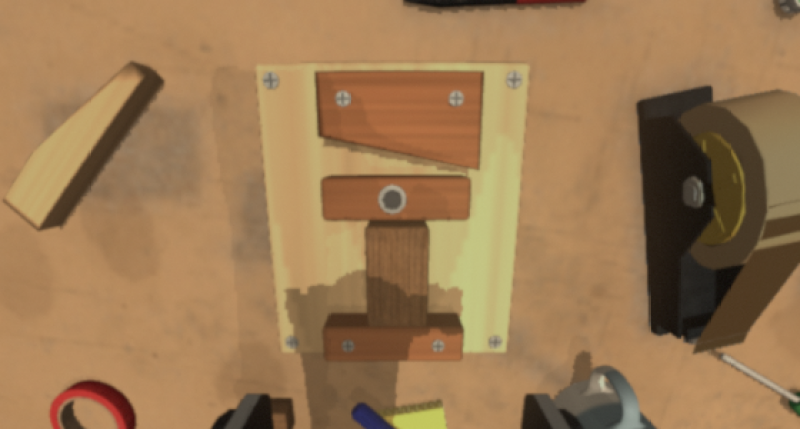

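Block stands squarely between fence (y≈320) and jaw (y≈218); cleat face runs (319,137)–(480,169), wedge butt at (23,216), tip near (148,68). Measure wedge and gap.

```bash
python3 - <<'E'
from h import *
import pickle
P=pickle.load(open("w3.pkl","rb"));np.set_printoptions(precision=1,suppress=True)
S=cast(P,np.array([(271,80),(514,79),(495,341),(291,342)])*.7,18)[:,:2];print('screws',S.tolist(),S.mean(0))
d=np.diff(np.vstack([S,S[:1]]),axis=0);print(np.hypot(*d.T),np.degrees(np.arctan2(d[:,1],d[:,0])))
V=S.mean(0);a=np.radians(6.7);M=np.array([[np.cos(a),np.sin(a)],[-np.sin(a),np.cos(a)]])
for n,l,z in[('jaw far',[(322,178),(470,178)],54),('jaw near',[(322,218),(470,219)],54),('cleat',[(319,137),(480,169)],54),('block',[(367,222),(429,222),(429,326),(367,326)],63),('fence',[(327,328),(462,327)],54)]:
    print(n,(M@(cast(P,np.array(l)*.7,z)[:,:2]-V).T).T.tolist())
X=cast(P,np.array([(5,203),(41,228),(133,63),(158,68)])*.7,30)[:,:2];print('wedge',X.tolist())
E
```

```text
screws [[641.4769426034441, 74.26458504876356], [662.2830733459429, -100.7478478117624], [457.055178446887, -124.92181374502505], [435.6379485053564, 51.22170912993864]] [549.1 -25. ]
[176.2 206.6 177.4 207.1] [ -83.2 -173.3   96.9    6.4]
jaw far [[35.65578753111789, 48.248760157262126], [35.47547686512998, -53.84237240231765]]
jaw near [[8.177791148295862, 49.71778124111523], [7.296534118586001, -55.22558791069141]]
cleat [[62.4519615605677, 48.88837071224659], [41.49463516701608, -60.433157599437926]]
block [[6.578984318368364, 17.239755701480657], [6.511755717521421, -25.521107059624104], [-70.73352794137111, -27.223822972003777], [-70.66751731073457, 19.05718059363443]]
fence [[-75.93620635548449, 50.61642805045555], [-75.24859036714545, -53.360301716006504]]
wedge [[533.4089108213344, 281.0271912989095], [516.2068315663952, 253.0262406003083], [642.3374268902984, 169.55172753744455], [640.5393320022962, 151.48410480959618]]
```

```bash
python3 - <<'E'
from h import *
w=go((545,251,150),-39)
E
```

```text
shift [ 0.0604 -0.2777  0.0754] rows>=7.1 turn [0.0009 0.0037 0.7965] rows>=6.4
```

Emit:
{"name": "step_arm", "arguments": {"targets": [[0.0075, -0.0347, 0.0094, 0, 0, 0], [0.0075, -0.0347, 0.0094, 0, 0, 0], [0.0075, -0.0347, 0.0094, 0, 0, 0], [0.0075, -0.0347, 0.0094, 0, 0, 0], [0.0075, -0.0347, 0.0094, 0, 0, 0], [0.0075, -0.0347, 0.0094, 0, 0, 0], [0.0075, -0.0347, 0.0094, 0, 0, 0], [0.0075, -0.0347, 0.0094, 0, 0, 0], [0, 0, 0, 0, 0, 0.1138], [0, 0, 0, 0, 0, 0.1138], [0, 0, 0, 0, 0, 0.1138], [0, 0, 0, 0, 0, 0.1138], [0, 0, 0, 0, 0, 0.1138], [0, 0, 0, 0, 0, 0.1138], [0, 0, 0, 0, 0, 0.1138], [0, 0, 0, 0, 0, 0], [0, 0, 0, 0, 0, 0], [0, 0, 0, 0, 0, 0]]}}

```text
t: 9.1
ee_pos: [545.5, 250.7, 150.9]
ee_rot: [0.001, 0.943, -0.333, -0.001]
wrist_force: [0.3, 0.4, 0.1]
gripper_width: 85.5
finger_force: 0.0
```

```bash
python3 - <<'E'
from h import *
import pickle
s=env.get_state();print(s['t'],s['q'],s['ee_pos'],s['ee_rot'])
P=env.camera_params("wrist");im=env.capture("wrist")[:,:,::-1]
pickle.dump(P,open("w4.pkl","wb"));cv2.imwrite("pics/w4.png",im)
cv2.imwrite("pics/w4b.png",cv2.resize(im,(800,600),interpolation=3))
E
```

```text
9.1 [-0.16499207  0.50597758 -0.43371605  1.47370729  0.21890662  1.21239213
 -2.8771446 ] [545.461192   250.70819164 150.85584608] [ 8.01654338e-04  9.43070507e-01 -3.32590801e-01 -8.56881049e-04]
```

View pics/w4b.png

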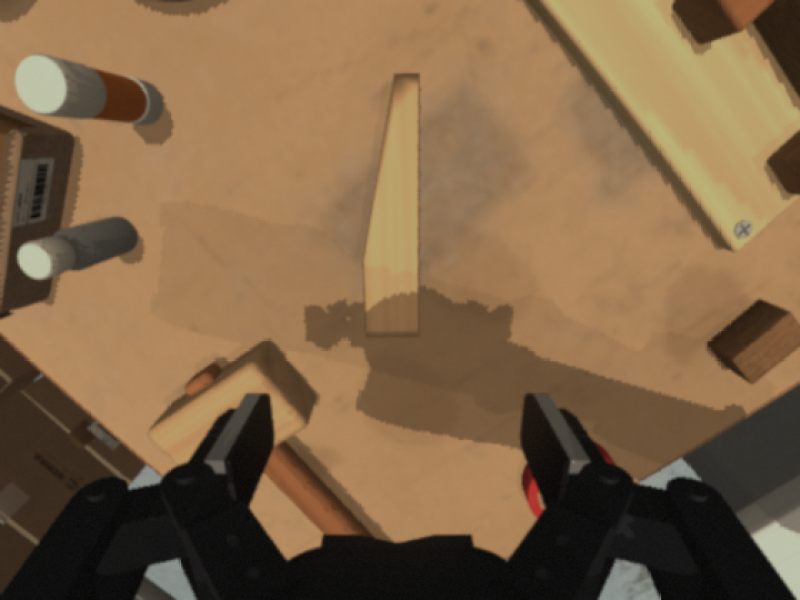

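```bash
python3 - <<'E'
from h import *
import pickle
P=pickle.load(open("w4.pkl","rb"));np.set_printoptions(precision=1,suppress=True)
X=cast(P,np.array([(366,334),(419,334),(419,74),(394,74)])*.7,30)[:,:2];print(X)
e=X[1]-X[2];h=np.degrees(np.arctan2(e[1],e[0]));print(h,np.linalg.norm(e),np.linalg.norm(X[0]-X[1]),np.linalg.norm(X[2]-X[3]))
u=e/np.linalg.norm(e);c=(X[0]+X[1])/2-25*u;print('tail',c)
M=cast(P,np.array([(150,433),(262,358),(308,415)])*.7,44)[:,:2];print('mallet',M)
go((*c,12),h)
E
```

```text
[[536.6 282.3]
 [515.  255.7]
 [635.1 161.8]
 [643.6 172.4]]
142.0006741451999 152.41639734938917 34.32055025094684 13.543595716070035
tail [545.5 253.6]
mallet [[577.2 440.2]
 [569.1 339.3]
 [520.4 345.1]]
shift [-0.  -0.   0.1] rows>=3.3 turn [ 0.  -0.   3.1] rows>=25.0
```

Emit:
{"name": "step_arm", "arguments": {"targets": [[0, 0, 0, 0, 0, -0.1214], [0, 0, 0, 0, 0, -0.1214], [0, 0, 0, 0, 0, -0.1214], [0, 0, 0, 0, 0, -0.1214], [0, 0, 0, 0, 0, -0.1214], [0, 0, 0, 0, 0, -0.1214], [0, 0, 0, 0, 0, -0.1214], [0, 0, 0, 0, 0, -0.1214], [0, 0, 0, 0, 0, -0.1214], [0, 0, 0, 0, 0, -0.1214], [0, 0, 0, 0, 0, -0.1214], [0, 0, 0, 0, 0, -0.1214], [0, 0, 0, 0, 0, -0.1214], [0, 0, 0, 0, 0, -0.1214], [0, 0, 0, 0, 0, -0.1214], [0, 0, 0, 0, 0, -0.1214], [0, 0, 0, 0, 0, -0.1214], [0, 0, 0, 0, 0, -0.1214], [0, 0, 0, 0, 0, -0.1214], [0, 0, 0, 0, 0, -0.1214]]}}

```text
t: 10.82
ee_pos: [546.3, 250.6, 151.9]
ee_rot: [-0.0, 0.639, 0.769, -0.0]
wrist_force: [0.6, -0.4, 0.1]
gripper_width: 85.5
finger_force: 0.0
```

Emit:
{"name": "step_arm", "arguments": {"targets": [[0, 0, 0, 0, 0, -0.1214], [0, 0, 0, 0, 0, -0.1214], [0, 0, 0, 0, 0, -0.1214], [0, 0, 0, 0, 0, -0.1214], [0, 0, 0, 0, 0, -0.1214], [0, 0, 0, 0, 0, -0.1214], [0, 0, 0, 0, 0, 0], [0, 0, 0, 0, 0, 0]]}}

```text
t: 11.48
ee_pos: [546.2, 250.7, 151.8]
ee_rot: [-0.0, 0.328, 0.945, 0.0]
wrist_force: [0.5, 0.3, -0.5]
gripper_width: 85.4
finger_force: 0.0
```

```bash
python3 - <<'E'
from h import *
np.set_printoptions(precision=4,suppress=True)
s=env.get_state();print(s['t'],s['q'],s['ee_pos'])
go((545.4,252.8,10),141.9)
E
```

```text
11.4833 [ 0.2092  0.7305 -1.1244  1.4575  0.661   1.3675 -0.0442] [546.2155 250.7435 151.7665]
shift [0.0018 0.0011 0.1418] rows>=3.4 turn [-0.0001 -0.0008 -0.0036] rows>=0.0
```

Emit:
{"name": "step_arm", "arguments": {"targets": [[0.0018, 0.0011, 0.035, 0, 0, 0], [0, 0, 0.035, 0, 0, 0], [0, 0, 0.035, 0, 0, 0], [0, 0, 0.025, 0, 0, 0], [0, 0, 0.0135, 0, 0, 0], [0, 0, 0, 0, 0, 0], [0, 0, 0, 0, 0, 0], [0, 0, 0, 0, 0, 0]]}}

```text
t: 12.15
ee_pos: [546.6, 254.3, 10.7]
ee_rot: [0.001, 0.327, 0.945, 0.002]
wrist_force: [0.0, 0.1, 0.3]
gripper_width: 85.5
finger_force: 0.0
```

Emit:
{"name": "step_arm", "arguments": {"targets": [[0, 0, 0, 0, 0, 0], [0, 0, 0, 0, 0, 0], [0, 0, 0, 0, 0, 0], [0, 0, 0, 0, 0, 0], [0, 0, 0, 0, 0, 0], [0, 0, 0, 0, 0, 0], [0, 0, 0, 0, 0, 0], [0, 0, 0, 0, 0, 0]], "grip": 255, "grip_force": 60}}

```text
t: 12.82
ee_pos: [546.1, 253.6, 9.6]
ee_rot: [0.001, 0.327, 0.945, 0.001]
wrist_force: [-0.1, 0.3, 5.8]
gripper_width: 33.3
finger_force: 61.7
```

```bash
python3 - <<'E'
from h import *
np.set_printoptions(precision=4,suppress=True)
s=env.get_state();print(s['ee_pos'],s['ee_rot'],s['wrist_force'])
V=(549,-25.3)
# tip target local y=12, wedge axis x local: straight side at jaw face 37+2 -> wedge centre x=39+17.5
p=vis((56.5,12+77.5+52.5),V,6.7)
w=go((*s['ee_pos'][:2],100),96.7);go((*p,70),96.7,((*s['ee_pos'][:2],100),96.7))
E
```

```text
[546.0823 253.6069   9.5971] [0.0006 0.3269 0.9451 0.0008] [-0.0664  0.3161  5.7611]
shift [-0.0001  0.0002 -0.0904] rows>=2.2 turn [ 0.002  -0.0002  0.7879] rows>=6.3
shift [-0.1353  0.0269  0.03  ] rows>=3.4 turn [0. 0. 0.] rows>=0.0
```

Emit:
{"name": "step_arm", "arguments": {"targets": [[0, 0, -0.03, 0, 0, 0], [0, 0, -0.03, 0, 0, 0], [0, 0, -0.03, 0, 0, 0], [0, 0, 0, 0, 0, 0.1126], [0, 0, 0, 0, 0, 0.1126], [0, 0, 0, 0, 0, 0.1126], [0, 0, 0, 0, 0, 0.1126], [0, 0, 0, 0, 0, 0.1126], [0, 0, 0, 0, 0, 0.1126], [0, 0, 0, 0, 0, 0.1126], [-0.0225, 0.0045, 0, 0, 0, 0], [-0.0225, 0.0045, 0, 0, 0, 0], [-0.0225, 0.0045, 0, 0, 0, 0], [-0.0225, 0.0045, 0, 0, 0, 0], [0, 0, 0, 0, 0, 0], [0, 0, 0, 0, 0, 0], [0, 0, 0, 0, 0, 0], [0, 0, 0, 0, 0, 0]]}}

```text
t: 14.32
ee_pos: [572.8, 167.3, 98.4]
ee_rot: [-0.001, 0.664, 0.748, 0.0]
wrist_force: [-0.4, 0.8, -1.3]
gripper_width: 34.1
finger_force: 61.0
```

```bash
python3 - <<'E'
from h import *
import pickle
np.set_printoptions(precision=4,suppress=True)
s=env.get_state();print(s['t'],s['q'],s['ee_pos'],s['ee_rot'])
Z={}
for n in("scene","side","wrist"):
    Z[n]=env.camera_params(n);im=env.capture(n)[:,:,::-1];cv2.imwrite(f"pics/p5{n}.png",im);Z[n+'i']=im
pickle.dump(Z,open("w5.pkl","wb"))
a=cv2.resize(Z['scenei'][165:265,195:375],(0,0),fx=4.4,fy=4.4,interpolation=3)[:,:400]
b=cv2.resize(Z['sidei'][130:300,240:410],(400,400),interpolation=3)
a=cv2.resize(Z['scenei'][150:270,190:360],(567,400),interpolation=3)[:,:400]
a=cv2.resize(Z['scenei'][120:270,210:360],(400,400),interpolation=3)
cv2.imwrite("pics/p5.png",np.hstack([a,b]))
V=(549,-25.3)
p=vis((56.5,12+77.5+52.5),V,6.7);print(p);go((*p,100),96.7)
E
```

```text
14.3167 [ 0.2766  0.6912 -0.924   1.5386  0.5749  1.2035 -0.6287] [572.7517 167.281   98.3707] [-0.0007  0.6638  0.7479  0.    ]
[588.5469 122.3221]
shift [-0.0463  0.01   -0.0014] rows>=1.1 turn [-0.0002 -0.0006  0.0021] rows>=0.0
```

View pics/p5.png

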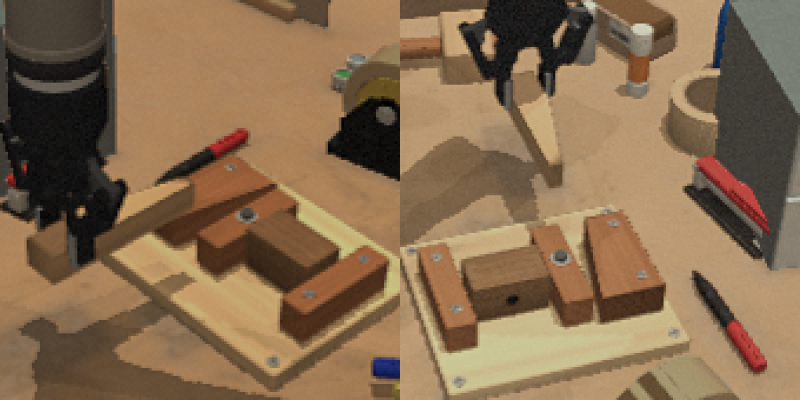

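Wedge is held level with its tip towards the gap (scene crop tip ≈(192,190); side crop tip ≈(553,160–186)). I compare with where it should project.

```bash
python3 - <<'E'
from h import *
import pickle
np.set_printoptions(precision=1,suppress=True)
Z=pickle.load(open("w5.pkl","rb"))
t=(572.75,167.28);yaw=6.85
pts=[]
for x,y in[(-17.5,-130),(-3.5,-130),(-17.5,25),(17.5,25)]:
    for z in(88.8,118.8): pts.append((*vis((x,y),t,yaw),z))
for n,c,o,ox in(("scene",.375,(210,120),0),("side",.425,(240,130),400)):
    print(n,((proj(Z[n],pts)-o)/c+[ox,0]).tolist())
a=cv2.resize(Z['sidei'][140:220,270:340],(350,400),interpolation=3)
b=cv2.resize(Z['scenei'][180:235,215:290],(450,330),interpolation=3)
b=np.vstack([b,np.zeros((70,450,3),np.uint8)])
for n,c,o,im in(("scene",1/6,(215,180),b),("side",.2,(270,140),a)):
    for p in (proj(Z[n],pts)-o)/c: cv2.circle(im,tuple(int(v) for v in p),3,(0,0,255),-1)
cv2.imwrite("pics/p6.png",np.hstack([b,a]))
E
```

```text
scene [[193.35782818189577, 207.12541929162361], [194.21070714005555, 179.34867395322658], [182.51495289601584, 199.76183987757864], [183.1709870387699, 172.06107731472434], [52.24448008676435, 284.3027619789045], [50.41997012822829, 255.7375601353367], [26.08625391367256, 263.17655568931264], [23.813980982629953, 234.77886832258778]]
side [[548.1966703405958, 191.47490644508815], [549.1049384757873, 167.1252848808793], [562.051746890657, 188.7632487434577], [563.1926782813986, 164.43064231889034], [501.0330298110984, 100.02463971411932], [501.12550590140285, 76.47194314855021], [532.7634841139877, 94.3914029810489], [533.3396578772195, 70.89077418973575]]
```

View pics/p6.png

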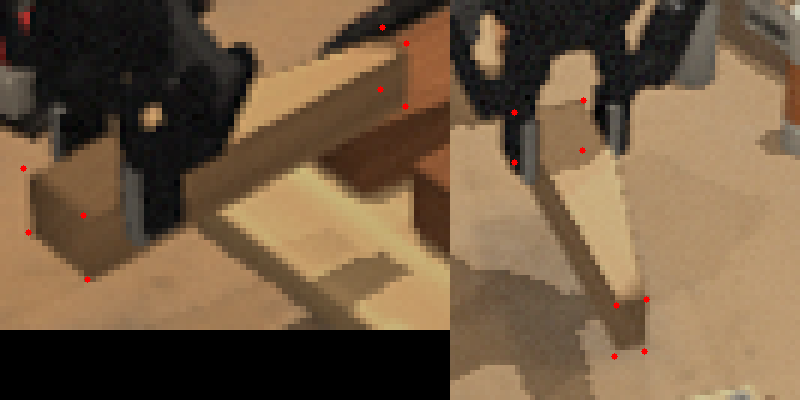

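Emit:
{"name": "step_arm", "arguments": {"targets": [[-0.0231, 0.005, 0, 0, 0, 0], [-0.0231, 0.005, 0, 0, 0, 0.002], [0, 0, 0, 0, 0, 0], [0, 0, 0.02, 0, 0, 0], [0, 0, 0.015, 0, 0, 0], [0, 0, 0, 0, 0, 0], [0, 0, 0, 0, 0, 0], [0, 0, 0, 0, 0, 0]]}}

```text
t: 15.13
ee_pos: [589.4, 121.8, 64.4]
ee_rot: [0.0, 0.665, 0.747, 0.001]
wrist_force: [-0.5, 0.4, -1.1]
gripper_width: 33.4
finger_force: 61.0
```

```bash
python3 - <<'E'
from h import *
np.set_printoptions(precision=4,suppress=True)
V=(549,-25.3)
p=vis((56.5,12+77.5+52.5),V,6.7);go((*p,30),96.7)
E
```

```text
shift [ 0.0006 -0.0008  0.0344] rows>=0.8 turn [ 0.001  -0.0005 -0.0015] rows>=0.0
```

Emit:
{"name": "step_arm", "arguments": {"targets": [[0.0006, -0.0008, 0.01, 0, 0, 0], [0, 0, 0.012, 0, 0, 0], [0, 0, 0.008, 0, 0, 0], [0, 0, 0.0035, 0, 0, 0], [0, 0, 0, 0, 0, 0], [0, 0, 0, 0, 0, 0]]}}

```text
t: 15.63
ee_pos: [588.0, 121.4, 29.7]
ee_rot: [-0.0, 0.665, 0.746, -0.0]
wrist_force: [0.4, 0.8, -0.9]
gripper_width: 33.6
finger_force: 61.1
```

Emit:
{"name": "step_arm", "arguments": {"targets": [[0, 0, 0.002, 0, 0, 0], [0, 0, 0, 0, 0, 0], [0, 0, 0, 0, 0, 0]]}}

```text
t: 15.88
ee_pos: [588.4, 121.4, 28.3]
ee_rot: [0.0, 0.665, 0.746, 0.0]
wrist_force: [-0.1, -0.5, -0.2]
gripper_width: 34.0
finger_force: 61.1
```

Emit:
{"name": "step_arm", "arguments": {"targets": [[0, 0, 0.0015, 0, 0, 0], [0, 0, 0, 0, 0, 0], [-0.005, 0, 0, 0, 0, 0], [-0.005, 0, 0, 0, 0, 0], [0, 0, 0, 0, 0, 0], [0, 0, 0, 0, 0, 0]]}}

```text
t: 16.38
ee_pos: [590.2, 111.9, 27.5]
ee_rot: [0.0, 0.666, 0.746, 0.001]
wrist_force: [0.2, 2.2, 5.6]
gripper_width: 33.5
finger_force: 61.8
```

Emit:
{"name": "step_arm", "arguments": {"targets": [[-0.002, 0, 0, 0, 0, 0], [-0.002, 0, 0, 0, 0, 0], [-0.001, 0, 0, 0, 0, 0], [0, 0, 0, 0, 0, 0], [0, 0, 0, 0, 0, 0]]}}

```text
t: 16.8
ee_pos: [590.6, 108.3, 27.6]
ee_rot: [-0.0, 0.665, 0.747, 0.002]
wrist_force: [-0.4, 4.3, 5.5]
gripper_width: 33.6
finger_force: 61.9
```

Emit:
{"name": "step_arm", "arguments": {"targets": [[0, 0, 0, 0, 0, 0], [0, 0, 0, 0, 0, 0], [0, 0, 0, 0, 0, 0], [0, 0, 0, 0, 0, 0], [0, 0, 0, 0, 0, 0], [0, 0, 0, 0, 0, 0]], "grip": 0}}

```text
t: 17.3
ee_pos: [589.8, 106.0, 26.2]
ee_rot: [-0.0, 0.666, 0.746, -0.0]
wrist_force: [0.0, -0.3, -0.6]
gripper_width: 85.5
finger_force: 0.0
```

Emit:
{"name": "step_arm", "arguments": {"targets": [[0, 0, -0.03, 0, 0, 0], [0, 0, -0.04, 0, 0, 0], [0, 0, -0.04, 0, 0, 0], [0, 0, -0.04, 0, 0, 0], [0, 0, 0, 0, 0, 0], [0, 0, 0, 0, 0, 0], [0, 0, 0, 0, 0, 0]]}}

```text
t: 17.88
ee_pos: [589.7, 106.1, 176.2]
ee_rot: [0.0, 0.665, 0.746, -0.0]
wrist_force: [-0.1, -0.7, 0.4]
gripper_width: 85.6
finger_force: 0.0
```

```bash
python3 - <<'E'
from h import *
import pickle
np.set_printoptions(precision=4,suppress=True)
s=env.get_state();print(s['t'],s['q'],s['ee_pos'],s['ee_rot'])
Z={}
for n in("scene","side","wrist"):
    Z[n]=env.camera_params(n);Z[n+'i']=env.capture(n)[:,:,::-1]
pickle.dump(Z,open("w6.pkl","wb"))
a=cv2.resize(Z['scenei'][160:270,210:375],(450,300),interpolation=3)
b=cv2.resize(Z['sidei'][170:300,235:370],(312,300),interpolation=3)
w=cv2.resize(Z['wristi'],(400,300),interpolation=3)
o=np.zeros((600,780,3),np.uint8);o[:300,:450]=a;o[:300,460:772]=b;o[300:,:400]=w
cv2.imwrite("pics/p7.png",o)
E
```

```text
17.8833 [ 0.3923  0.6266 -0.9645  1.4308  0.517   1.352  -0.4792] [589.689  106.0896 176.1975] [ 0.0002  0.6655  0.7464 -0.0005]
```

View pics/p7.png

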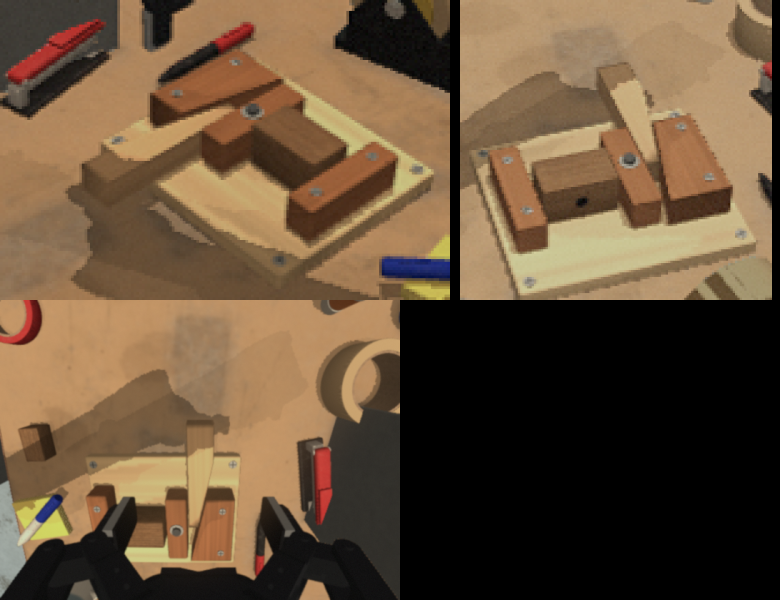

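Wedge lies flat in the gap, released (wrist tile: butt edge 187–214 at row 421, all three views agree); block in place. Now the mallet: move above its handle.

```bash
python3 - <<'E'
from h import *
import pickle
np.set_printoptions(precision=4,suppress=True)
P=pickle.load(open("w6.pkl","rb"))['wrist']
X=cast(P,np.array([(187,121),(214,121)])*1.4,48)[:,:2];print('butt',X)
a=np.radians(6.7);M=np.array([[np.cos(a),np.sin(a)],[-np.sin(a),np.cos(a)]]);print((X-[549,-25.3])@M.T)
go((484,397,200),175.2)
E
```

```text
butt [[570.2226 136.207 ]
 [603.2676 140.0288]]
[[ 39.9208 157.928 ]
 [ 73.186  157.8683]]
shift [ 0.3013 -0.071  -0.0254] rows>=7.4 turn [-0.0036 -0.0018 -1.3723] rows>=11.0
```

Emit:
{"name": "step_arm", "arguments": {"targets": [[0.0335, -0.0079, -0.0028, 0, 0, 0], [0.0335, -0.0079, -0.0028, 0, 0, 0], [0.0335, -0.0079, -0.0028, 0, 0, 0], [0.0335, -0.0079, -0.0028, 0, 0, 0], [0.0335, -0.0079, -0.0028, 0, 0, 0], [0.0335, -0.0079, -0.0028, 0, 0, 0], [0.0335, -0.0079, -0.0028, 0, 0, 0], [0.0335, -0.0079, -0.0028, 0, 0, 0], [0.0335, -0.0079, -0.0028, 0, 0, 0], [0, 0, 0, 0, 0, -0.1145], [0, 0, 0, 0, 0, -0.1145], [0, 0, 0, 0, 0, -0.1145], [0, 0, 0, 0, 0, -0.1145], [0, 0, 0, 0, 0, -0.1145], [0, 0, 0, 0, 0, -0.1145], [0, 0, 0, 0, 0, -0.1145], [0, 0, 0, 0, 0, -0.1145], [0, 0, 0, 0, 0, -0.1145], [0, 0, 0, 0, 0, -0.1145], [0, 0, 0, 0, 0, -0.1145]]}}

```text
t: 19.7
ee_pos: [484.5, 397.3, 199.9]
ee_rot: [-0.001, 0.095, 0.995, -0.001]
wrist_force: [-0.4, -0.3, -1.0]
gripper_width: 85.7
finger_force: 0.0
```

Emit:
{"name": "step_arm", "arguments": {"targets": [[0, 0, 0, 0, 0, -0.1145], [0, 0, 0, 0, 0, 0], [0, 0, 0, 0, 0, 0]]}}

```text
t: 19.95
ee_pos: [484.5, 397.5, 200.4]
ee_rot: [-0.001, 0.042, 0.999, -0.001]
wrist_force: [0.3, -0.1, -0.4]
gripper_width: 85.4
finger_force: 0.0
```

```bash
python3 - <<'E'
from h import *
np.set_printoptions(precision=4,suppress=True)
s=env.get_state();print(s['t'],s['q'],s['ee_pos'],s['ee_rot'])
P=env.camera_params("wrist");im=env.capture("wrist")
cv2.imwrite("pics/w7.png",im[:,:,::-1])
# expected handle outline at z 32 -> pixels, and colours
H=[(484,397,32),(420,402.5,32),(365,407,32)];px=proj(P,H);print(px)
for p in px: 
    x,y=p.round().astype(int)
    if 0<=x<560 and 0<=y<420: print(im[y,x])
    for k in (-60,60):
        if 0<=x+k<560 and 0<=y<420: print(' bg',k,im[y,x+k])
E
```

```text
19.95 [-0.076   0.774  -1.2027  1.3008  0.7103  1.521   0.2894] [484.5303 397.4971 200.3929] [-0.0009  0.0424  0.9991 -0.0007]
[[277.6328 193.3941]
 [277.6534 129.909 ]
 [277.4297  69.0374]]
[150  94  57]
 bg -60 [157 120  81]
 bg 60 [180 139  96]
[103  64  38]
 bg -60 [163 123  83]
 bg 60 [177 137  96]
[99 61 37]
 bg -60 [120  90  62]
 bg 60 [180 137  95]
```

```bash
python3 - <<'E'
from h import *
np.set_printoptions(precision=2,suppress=True)
im=cv2.imread("pics/w7.png").astype(float);P=env.camera_params("wrist")
r=im[:,:,2]/im[:,:,1]
for y in (75,100,130,160,185): print(y,r[y,240:320:2].round(2).tolist())
m=((r>1.45)&(im[:,:,2]<170)).astype(np.uint8)[40:215,230:330];m=cv2.morphologyEx(m,cv2.MORPH_OPEN,np.ones((3,3)))
n,l,st,c=cv2.connectedComponentsWithStats(m);k=1+np.argmax(st[1:,4]);print(st[k],c[k])
mm=l==k
for y in (75,100,130,160,185):
    xs=np.where(mm[y-40])[0]+230
    if len(xs): print(y,xs.min(),xs.max(),cast(P,[(xs.min(),y),(xs.max()+1,y)],32)[:,:2].tolist())
E
```

```text
75 [1.34, 1.32, 1.32, 1.3, 1.33, 1.33, 1.33, 1.34, 1.32, 1.32, 1.33, 1.35, 1.31, 1.32, 1.32, 1.31, 1.59, 1.64, 1.61, 1.6, 1.62, 1.58, 1.63, 1.61, 1.59, 1.62, 1.59, 1.59, 1.42, 1.29, 1.29, 1.32, 1.31, 1.31, 1.32, 1.3, 1.29, 1.31, 1.3, 1.31]
100 [1.31, 1.32, 1.33, 1.31, 1.31, 1.31, 1.28, 1.3, 1.3, 1.31, 1.33, 1.31, 1.3, 1.3, 1.31, 1.32, 1.49, 1.58, 1.6, 1.59, 1.61, 1.59, 1.58, 1.59, 1.59, 1.58, 1.58, 1.61, 1.4, 1.3, 1.33, 1.32, 1.32, 1.3, 1.28, 1.29, 1.3, 1.31, 1.3, 1.31]
130 [1.32, 1.33, 1.32, 1.33, 1.34, 1.31, 1.32, 1.32, 1.32, 1.32, 1.31, 1.32, 1.3, 1.32, 1.3, 1.31, 1.47, 1.58, 1.6, 1.61, 1.6, 1.61, 1.58, 1.59, 1.6, 1.58, 1.59, 1.59, 1.33, 1.31, 1.31, 1.31, 1.31, 1.31, 1.3, 1.3, 1.29, 1.29, 1.29, 1.31]
160 [1.3, 1.33, 1.32, 1.3, 1.32, 1.32, 1.31, 1.32, 1.3, 1.33, 1.33, 1.33, 1.33, 1.32, 1.32, 1.32, 1.42, 1.56, 1.6, 1.59, 1.6, 1.58, 1.58, 1.55, 1.56, 1.59, 1.54, 1.54, 1.34, 1.33, 1.33, 1.31, 1.3, 1.3, 1.31, 1.3, 1.31, 1.31, 1.3, 1.27]
185 [1.31, 1.31, 1.31, 1.31, 1.31, 1.31, 1.31, 1.31, 1.31, 1.31, 1.31, 1.31, 1.31, 1.31, 1.32, 1.32, 1.38, 1.52, 1.55, 1.54, 1.55, 1.53, 1.55, 1.57, 1.56, 1.55, 1.56, 1.46, 1.31, 1.31, 1.31, 1.3, 1.3, 1.29, 1.31, 1.29, 1.29, 1.29, 1.3, 1.29]
[  42   21   24  154 3480] [53.56 95.76]
75 272 295 [[369.84255291438166, 401.6320814768812], [371.73120807369787, 423.94325696172217]]
100 272 295 [[391.9910489613201, 399.62467219855927], [393.9226358104413, 422.4147437580255]]
130 273 294 [[419.86082032889567, 398.0762510948042], [421.68254094606783, 419.5392142858529]]
160 273 294 [[449.15671382249246, 395.43789681310244], [451.0342936414585, 417.52764341554615]]
185 273 293 [[474.8855110556587, 393.11701088563336], [476.726400835891, 414.74489515306664]]
```

```bash
python3 - <<'E'
from h import *
np.set_printoptions(precision=4,suppress=True)
go((488,403,6),175.2)
E
```

```text
shift [-0.0032  0.0059  0.1947] rows>=4.7 turn [-0.0012 -0.0012 -0.0009] rows>=0.0
```

Emit:
{"name": "step_arm", "arguments": {"targets": [[-0.0032, 0.0059, 0.03, 0, 0, 0], [0, 0, 0.035, 0, 0, 0], [0, 0, 0.035, 0, 0, 0], [0, 0, 0.035, 0, 0, 0], [0, 0, 0.03, 0, 0, 0], [0, 0, 0.02, 0, 0, 0], [0, 0, 0.009, 0, 0, 0], [0, 0, 0, 0, 0, 0], [0, 0, 0, 0, 0, 0], [0, 0, 0, 0, 0, 0]]}}

```text
t: 20.83
ee_pos: [489.1, 404.9, 9.8]
ee_rot: [0.001, 0.041, 0.999, 0.001]
wrist_force: [0.1, -0.4, 0.1]
gripper_width: 85.8
finger_force: 0.0
```

Emit:
{"name": "step_arm", "arguments": {"targets": [[0, 0, 0, 0, 0, 0], [0, 0, 0, 0, 0, 0], [0, 0, 0, 0, 0, 0], [0, 0, 0, 0, 0, 0], [0, 0, 0, 0, 0, 0], [0, 0, 0, 0, 0, 0], [0, 0, 0, 0, 0, 0], [0, 0, 0, 0, 0, 0]], "grip": 255, "grip_force": 120}}

```text
t: 21.5
ee_pos: [488.6, 403.6, 8.4]
ee_rot: [0.0, 0.041, 0.999, -0.0]
wrist_force: [-0.5, -1.5, 4.1]
gripper_width: 21.6
finger_force: 117.5
```

Emit:
{"name": "step_arm", "arguments": {"targets": [[0, 0, -0.03, 0, 0, 0], [0, 0, -0.035, 0, 0, 0], [0, 0, -0.035, 0, 0, 0], [0, 0, 0, 0, 0, 0], [0, 0, 0, 0, 0, 0], [0, 0, 0, 0, 0, 0]]}}

```text
t: 22.0
ee_pos: [488.0, 402.4, 105.9]
ee_rot: [-0.001, 0.041, 0.999, -0.001]
wrist_force: [-0.1, -0.3, -3.5]
gripper_width: 21.8
finger_force: 118.9
```

```bash
python3 - <<'E'
from h import *
np.set_printoptions(precision=4,suppress=True)
s=env.get_state();print(s['t'],s['q'],s['ee_pos'],s['ee_rot'],s['wrist_torque'])
V=(549,-25.3)
# butt local (56.5,158): mallet face at y 190 -> head centre 240; TCP 57 behind head centre
p=vis((56.5-57,240),V,6.7);print(p)
go((*p,100),186.7)
for n in("scene","side"): cv2.imwrite(f"pics/m8{n}.png",env.capture(n)[:,:,::-1])
P=env.camera_params("side");im=cv2.imread("pics/m8side.png")
E
```

```text
22.0 [-0.0863  0.8597 -1.144   1.4125  0.7816  1.3656  0.2376] [488.0175 402.3719 105.9109] [-0.0008  0.041   0.9992 -0.0014] [-0.0478  0.1492 -0.0653]
[520.5024 213.0026]
shift [-0.0479 -0.1861  0.0064] rows>=4.6 turn [-0.0028 -0.0017 -0.199 ] rows>=1.6
```

Emit:
{"name": "step_arm", "arguments": {"targets": [[-0.0096, -0.0372, 0.0013, 0, 0, 0], [-0.0096, -0.0372, 0.0013, 0, 0, 0], [-0.0096, -0.0372, 0.0013, 0, 0, 0], [-0.0096, -0.0372, 0.0013, 0, 0, 0], [-0.0096, -0.0372, 0.0013, 0, 0, 0], [0, 0, 0, 0, 0, -0.1], [0, 0, 0, 0, 0, -0.099], [0, 0, 0, 0, 0, 0], [0, 0, 0, 0, 0, 0], [0, 0, 0, 0, 0, 0]]}}

```text
t: 22.93
ee_pos: [520.3, 214.6, 100.5]
ee_rot: [-0.001, -0.058, 0.998, -0.0]
wrist_force: [-0.5, 0.0, -2.6]
gripper_width: 21.8
finger_force: 119.0
```

```bash
python3 - <<'E'
from h import *
import pickle
np.set_printoptions(precision=4,suppress=True)
s=env.get_state();print(s['t'],s['q'],s['ee_pos'],s['ee_rot'])
print('tape',cast(pickle.load(open("w1.pkl","rb")),np.array([(193,353),(277,353),(235,315),(235,393)])*.7,15)[:,:2].tolist())
p=vis((-0.5,240),(549,-25.3),6.7);go((*p,21),186.7)
# head visible position: pale head in scene & side images
for n in("scene","side"):
    P=env.camera_params(n);im=env.capture(n)[:,:,::-1];cv2.imwrite(f"pics/m9{n}.png",im)
    z=s['ee_pos'][2]-8.4
    hc=s['ee_pos'][:2]
    pts=[(*vis((57+i,j),hc,6.7),z+44) for i,j in((-30,-50),(30,-50),(30,50),(-30,50))]
    print(n,proj(P,pts).round(0).tolist())
    hsv=cv2.cvtColor(im,cv2.COLOR_BGR2HSV)
    c=proj(P,[np.mean(pts,0)])[0].astype(int);print(c,hsv[c[1],c[0]],hsv[c[1]-40,c[0]])
E
```

```text
22.9333 [ 0.3384  0.7794 -1.2156  1.6305  0.7573  1.2814  0.6706] [520.272  214.5665 100.4779] [-0.0008 -0.0581  0.9983 -0.0001]
tape [[323.9180531865628, 283.36230693706756], [335.42100265650663, 205.37453847125323], [367.46030639562673, 244.80435450791236], [287.19511020592694, 243.50542415235668]]
shift [-0.0002 -0.0016  0.0795] rows>=1.9 turn [-0.0002 -0.0015 -0.0007] rows>=0.0
scene [[237.0, 206.0], [220.0, 193.0], [182.0, 212.0], [198.0, 226.0]]
[209 208] [ 15 107  88] [22 49 78]
side [[285.0, 162.0], [309.0, 158.0], [296.0, 136.0], [273.0, 140.0]]
[290 148] [ 16 104 196] [ 12 106  84]
```

Emit:
{"name": "step_arm", "arguments": {"targets": [[0, 0, 0.03, 0, 0, 0], [0, 0, 0.03, 0, 0, 0], [0, 0, 0.0195, 0, 0, 0], [0, 0, 0, 0, 0, 0], [0, -0.01, 0, 0, 0, 0], [0, -0.01, 0, 0, 0, 0], [0, 0, 0, 0, 0, 0], [0, 0, 0, 0, 0, 0]]}}

```text
t: 23.7
ee_pos: [525.0, 193.4, 23.2]
ee_rot: [0.001, -0.057, 0.998, 0.0]
wrist_force: [0.6, 1.0, -3.8]
gripper_width: 21.6
finger_force: 119.1
```

```bash
python3 - <<'E'
from h import *
np.set_printoptions(precision=4,suppress=True)
s=env.get_state();print(s['t'],s['q'],s['ee_pos'],s['wrist_force'])
a=np.radians(6.7);M=np.array([[np.cos(a),np.sin(a)],[-np.sin(a),np.cos(a)]]);print(M@(s['ee_pos'][:2]-[549,-25.3]))
E
```

```text
23.7 [ 0.3462  0.8561 -1.138   1.7151  0.852   1.1492  0.6389] [525.0299 193.3675  23.233 ] [ 0.5918  1.048  -3.7969]
[  1.7057 219.9707]
```

Emit:
{"name": "step_arm", "arguments": {"targets": [[0, -0.008, 0, 0, 0, 0], [0, -0.008, 0, 0, 0, 0], [0, -0.004, 0, 0, 0, 0], [0, 0, 0, 0, 0, 0]]}}

```text
t: 24.03
ee_pos: [526.4, 172.8, 21.9]
ee_rot: [0.0, -0.057, 0.998, -0.001]
wrist_force: [-0.6, -0.4, -2.6]
gripper_width: 21.6
finger_force: 119.2
```

Emit:
{"name": "step_arm", "arguments": {"targets": [[0, 0.012, 0, 0, 0, 0], [0, 0, 0, 0, 0, 0], [0, -0.012, 0, 0, 0, 0], [0, -0.012, 0, 0, 0, 0], [0, 0, 0, 0, 0, 0]]}}

```text
t: 24.45
ee_pos: [526.2, 164.1, 22.3]
ee_rot: [-0.001, -0.059, 0.998, 0.002]
wrist_force: [-2.2, 3.6, -2.4]
gripper_width: 22.1
finger_force: 119.3
```

Emit:
{"name": "step_arm", "arguments": {"targets": [[0, 0.012, 0, 0, 0, 0], [0, 0, 0, 0, 0, 0], [0, -0.012, 0, 0, 0, 0], [0, -0.014, 0, 0, 0, 0], [0, 0, 0, 0, 0, 0], [0, 0.012, 0, 0, 0, 0], [0, 0, 0, 0, 0, 0], [0, -0.013, 0, 0, 0, 0], [0, -0.013, 0, 0, 0, 0], [0, 0, 0, 0, 0, 0]]}}

```text
t: 25.28
ee_pos: [525.9, 141.9, 22.8]
ee_rot: [-0.002, -0.061, 0.998, 0.007]
wrist_force: [-8.6, 11.9, 0.3]
gripper_width: 21.5
finger_force: 119.8
```

```bash
python3 - <<'E'
from h import *
np.set_printoptions(precision=4,suppress=True)
s=env.get_state();print(s['t'],s['q'],s['ee_pos'],s['wrist_force'],s['wrist_torque'])
a=np.radians(6.7);M=np.array([[np.cos(a),np.sin(a)],[-np.sin(a),np.cos(a)]]);print(M@(s['ee_pos'][:2]-[549,-25.3]))
go((*s['ee_pos'][:2],21),186.7)
E
```

```text
25.2833 [ 0.4675  0.8474 -1.1562  1.7521  0.8416  1.1342  0.736 ] [525.8952 141.9423  22.8169] [-8.6414 11.9351  0.2573] [2.2036 1.7628 0.1057]
[ -3.4348 168.7958]
shift [-0.     -0.      0.0018] rows>=0.0 turn [ 0.0134 -0.0042  0.0057] rows>=0.1
```

Emit:
{"name": "step_arm", "arguments": {"targets": [[0, 0.014, 0, 0, 0, 0], [0, 0.01, 0, 0, 0, 0], [0, 0, 0, 0, 0, 0], [0, 0, 0, 0, 0, 0]]}}

```text
t: 25.62
ee_pos: [528.1, 157.8, 21.6]
ee_rot: [0.0, -0.058, 0.998, -0.001]
wrist_force: [-0.0, -0.3, -3.2]
gripper_width: 21.8
finger_force: 119.5
```

```bash
cat >> h.py <<'E'
def loc(p,V=(549,-25.3),y=6.7):
    a=np.radians(y);return np.array([[np.cos(a),np.sin(a)],[-np.sin(a),np.cos(a)]])@(np.array(p)[:2]-V)
E
python3 - <<'E'
from h import *
np.set_printoptions(precision=3,suppress=True)
s=env.get_state();print(s['t'],loc(s['ee_pos']),s['ee_pos'][2],s['wrist_force'],s['wrist_torque'])
go((*s['ee_pos'][:2],21),186.7)
# wedge butt & mallet in side view: list colour runs along vise-y line at z=48 centre of wedge
for n in("side","scene"):
    im=env.capture(n);cv2.imwrite(f"pics/t1{n}.png",im[:,:,::-1]);P=env.camera_params(n)
    ys=np.arange(70,190,4.);px=proj(P,[(*vis((52,y),(549,-25.3),6.7),48) for y in ys]).round().astype(int)
    print(n,[(int(y),*im[v,u].tolist()) for y,(u,v) in zip(ys,px)])
E
```

```text
25.6167 [  0.573 184.252] 21.648024805036925 [-0.002 -0.298 -3.16 ] [-0.117  0.128  0.02 ]
shift [0.    0.    0.001] rows>=0.0 turn [-0.002  0.     0.   ] rows>=0.0
side [(70, 202, 175, 127), (74, 204, 178, 132), (78, 202, 176, 128), (82, 201, 175, 127), (86, 202, 175, 128), (90, 202, 175, 130), (94, 202, 173, 125), (98, 202, 174, 127), (102, 202, 175, 128), (106, 203, 177, 130), (110, 203, 177, 130), (114, 208, 178, 131), (118, 138, 107, 75), (122, 125, 99, 68), (126, 131, 100, 73), (130, 131, 103, 72), (134, 130, 102, 71), (138, 131, 101, 71), (142, 143, 114, 80), (146, 197, 159, 116), (150, 203, 171, 125), (154, 202, 172, 126), (158, 203, 172, 125), (162, 204, 174, 128), (166, 204, 170, 125), (170, 203, 171, 125), (174, 201, 167, 122), (178, 196, 159, 115), (182, 194, 157, 113), (186, 193, 157, 113)]
scene [(70, 23, 24, 24), (74, 27, 28, 26), (78, 24, 24, 21), (82, 67, 62, 59), (86, 60, 56, 53), (90, 43, 42, 39), (94, 22, 23, 20), (98, 20, 20, 19), (102, 23, 21, 24), (106, 18, 18, 18), (110, 18, 17, 18), (114, 17, 19, 19), (118, 19, 17, 17), (122, 16, 18, 15), (126, 18, 14, 15), (130, 16, 16, 17), (134, 22, 22, 21), (138, 19, 20, 21), (142, 17, 15, 18), (146, 17, 16, 16), (150, 18, 20, 17), (154, 20, 22, 21), (158, 17, 18, 17), (162, 16, 16, 16), (166, 14, 15, 14), (170, 18, 19, 19), (174, 15, 12, 15), (178, 169, 124, 80), (182, 134, 100, 68), (186, 53, 48, 42)]
```

Emit:
{"name": "step_arm", "arguments": {"targets": [[0, -0.013, 0, 0, 0, 0], [0, -0.012, 0, 0, 0, 0], [0, 0, 0, 0, 0, 0]]}}

```text
t: 25.97
ee_pos: [528.9, 136.1, 22.2]
ee_rot: [-0.001, -0.059, 0.998, 0.003]
wrist_force: [-3.9, 6.3, -1.8]
gripper_width: 21.4
finger_force: 119.7
```

Emit:
{"name": "step_arm", "arguments": {"targets": [[0, 0.013, 0, 0, 0, 0], [0, 0.008, 0, 0, 0, 0], [0, 0, 0, 0, 0, 0], [0, -0.013, 0, 0, 0, 0], [0, -0.012, 0, 0, 0, 0], [0, 0, 0, 0, 0, 0]]}}

```text
t: 26.47
ee_pos: [530.0, 135.8, 22.7]
ee_rot: [0.0, -0.06, 0.998, 0.007]
wrist_force: [-1.5, 11.1, -4.9]
gripper_width: 21.5
finger_force: 119.9
```

Emit:
{"name": "step_arm", "arguments": {"targets": [[0, 0.013, 0, 0, 0, 0], [0, 0.012, 0, 0, 0, 0], [0, 0, 0, 0, 0, 0], [0, 0, 0, 0, 0, 0]]}}

```text
t: 26.8
ee_pos: [528.1, 154.3, 21.8]
ee_rot: [0.0, -0.059, 0.998, -0.001]
wrist_force: [-0.6, 0.1, -3.5]
gripper_width: 21.9
finger_force: 120.4
```

```bash
python3 - <<'E'
from h import *
np.set_printoptions(precision=3,suppress=True)
s=env.get_state();print(s['t'],loc(s['ee_pos']),s['ee_pos'][2],s['q'],s['wrist_force'])
go((*s['ee_pos'][:2],21),186.7)
for n in("side",):
    im=env.capture(n);cv2.imwrite(f"pics/t2{n}.png",im[:,:,::-1]);P=env.camera_params(n)
    ys=np.arange(100,160,2.);px=proj(P,[(*vis((52,y),(549,-25.3),6.7),48) for y in ys]).round().astype(int)
    print(n,[(int(y),int(im[v,u,0])) for y,(u,v) in zip(ys,px)])
E
```

```text
26.8 [  0.231 180.85 ] 21.767979310076434 [ 0.426  0.848 -1.143  1.74   0.851  1.14   0.703] [-0.623  0.121 -3.532]
shift [-0.     0.     0.001] rows>=0.0 turn [-0.001 -0.     0.001] rows>=0.0
side [(100, 204), (102, 201), (104, 201), (106, 209), (108, 209), (110, 163), (112, 163), (114, 124), (116, 124), (118, 128), (120, 128), (122, 131), (124, 131), (126, 125), (128, 132), (130, 124), (132, 124), (134, 131), (136, 128), (138, 141), (140, 141), (142, 192), (144, 195), (146, 203), (148, 203), (150, 204), (152, 202), (154, 201), (156, 201), (158, 202)]
```

Emit:
{"name": "step_arm", "arguments": {"targets": [[0, -0.015, 0, 0, 0, 0], [0, -0.014, 0, 0, 0, 0]]}}

```text
t: 27.02
ee_pos: [529.6, 135.1, 23.0]
ee_rot: [0.0, -0.061, 0.998, 0.009]
wrist_force: [-6.8, 30.8, -6.3]
gripper_width: 21.5
finger_force: 120.7
```

Emit:
{"name": "step_arm", "arguments": {"targets": [[0, 0, 0, 0, 0, 0]]}}

```text
t: 27.1
ee_pos: [529.7, 135.5, 23.1]
ee_rot: [0.001, -0.062, 0.998, 0.01]
wrist_force: [-1.7, 15.2, -7.5]
gripper_width: 21.4
finger_force: 120.9
```

Emit:
{"name": "step_arm", "arguments": {"targets": [[0, 0.015, 0, 0, 0, 0], [0, 0.01, 0, 0, 0, 0], [0, 0, 0, 0, 0, 0], [0, -0.016, 0, 0, 0, 0], [0, -0.014, 0, 0, 0, 0], [0, 0, 0, 0, 0, 0]]}}

```text
t: 27.6
ee_pos: [529.4, 135.1, 23.8]
ee_rot: [0.001, -0.064, 0.998, 0.013]
wrist_force: [-2.4, 22.5, -8.3]
gripper_width: 21.8
finger_force: 122.0
```

Emit:
{"name": "step_arm", "arguments": {"targets": [[0, 0.018, 0, 0, 0, 0], [0, 0.016, 0, 0, 0, 0], [0, 0, 0, 0, 0, 0], [0, 0, 0, 0, 0, 0]]}}

```text
t: 27.93
ee_pos: [528.2, 153.9, 21.7]
ee_rot: [-0.0, -0.059, 0.998, -0.001]
wrist_force: [0.3, -0.5, -3.6]
gripper_width: 21.5
finger_force: 122.9
```

```bash
python3 - <<'E'
from h import *
np.set_printoptions(precision=3,suppress=True)
s=env.get_state();print(s['t'],loc(s['ee_pos']),s['ee_pos'][2],s['q'],s['wrist_force'])
im=env.capture("side");cv2.imwrite("pics/t3side.png",im[:,:,::-1]);P=env.camera_params("side")
ys=np.arange(98,130,2.);px=proj(P,[(*vis((52,y),(549,-25.3),6.7),48) for y in ys]).round().astype(int)
print([(int(y),int(im[v,u,0])) for y,(u,v) in zip(ys,px)])
# gap jaw/block and block/fence, along vise x at block top z63 / y=-10
xs=np.arange(-90,40,2.)
for y,z in((-35,54),):
    px=proj(P,[(*vis((x,y),(549,-25.3),6.7),z) for x in xs]).round().astype(int);print(y,[(int(x),int(im[v,u,0])) for x,(u,v) in zip(xs,px)])
E
```

```text
27.9333 [  0.256 180.363] 21.730032527489836 [ 0.425  0.847 -1.141  1.74   0.85   1.14   0.704] [ 0.3   -0.474 -3.568]
[(98, 202), (100, 202), (102, 203), (104, 203), (106, 208), (108, 208), (110, 158), (112, 158), (114, 126), (116, 126), (118, 128), (120, 128), (122, 133), (124, 133), (126, 133), (128, 130)]
-35 [(-90, 143), (-88, 164), (-86, 181), (-84, 178), (-82, 174), (-80, 171), (-78, 169), (-76, 165), (-74, 111), (-72, 77), (-70, 92), (-68, 90), (-66, 90), (-64, 92), (-62, 93), (-60, 92), (-58, 93), (-56, 90), (-54, 90), (-52, 92), (-50, 89), (-48, 92), (-46, 74), (-44, 37), (-42, 24), (-40, 16), (-38, 15), (-36, 21), (-34, 44), (-32, 82), (-30, 90), (-28, 91), (-26, 86), (-24, 91), (-22, 88), (-20, 88), (-18, 88), (-16, 88), (-14, 89), (-12, 93), (-10, 87), (-8, 88), (-6, 89), (-4, 82), (-2, 73), (0, 131), (2, 131), (4, 164), (6, 171), (8, 165), (10, 168), (12, 166), (14, 168), (16, 169), (18, 166), (20, 169), (22, 169), (24, 164), (26, 164), (28, 166), (30, 188), (32, 203), (34, 203), (36, 200), (38, 191)]
```

Emit:
{"name": "step_arm", "arguments": {"targets": [[0, 0.02, 0, 0, 0, 0], [0, 0.02, 0, 0, 0, 0], [0, 0.015, 0, 0, 0, 0], [0, 0, 0, 0, 0, 0], [0, 0, 0.008, 0, 0, 0], [0, 0, 0.004, 0, 0, 0], [0, 0, 0.001, 0, 0, 0], [0, 0, 0, 0, 0, 0], [0, 0, 0, 0, 0, 0]]}}

```text
t: 28.73
ee_pos: [522.3, 206.4, 8.6]
ee_rot: [-0.0, -0.057, 0.998, -0.002]
wrist_force: [-1.5, -3.4, 3.3]
gripper_width: 21.6
finger_force: 123.8
```

Emit:
{"name": "step_arm", "arguments": {"targets": [[0, 0, 0, 0, 0, 0], [0, 0, 0, 0, 0, 0], [0, 0, 0, 0, 0, 0], [0, 0, 0, 0, 0, 0], [0, 0, 0, 0, 0, 0], [0, 0, 0, 0, 0, 0]], "grip": 0}}

```text
t: 29.23
ee_pos: [521.7, 209.6, 8.8]
ee_rot: [0.0, -0.059, 0.998, 0.0]
wrist_force: [0.0, -0.0, -0.6]
gripper_width: 85.3
finger_force: 0.0
```

Emit:
{"name": "step_arm", "arguments": {"targets": [[0, 0, -0.03, 0, 0, 0], [0, 0, -0.04, 0, 0, 0], [0, 0, -0.04, 0, 0, 0], [0, 0, -0.04, 0, 0, 0], [0, 0, 0, 0, 0, 0], [0, 0, 0, 0, 0, 0], [0, 0, 0, 0, 0, 0], [0, 0, 0, 0, 0, 0], [0, 0, 0, 0, 0, 0], [0, 0, 0, 0, 0, 0]]}}

```text
t: 30.07
ee_pos: [521.0, 208.7, 157.3]
ee_rot: [-0.001, -0.058, 0.998, -0.0]
wrist_force: [0.9, 0.6, -0.1]
gripper_width: 85.3
finger_force: 0.0
```

```bash
python3 - <<'E'
from h import *
s=env.get_state();print(s['t'],s['wrist_force'])
# head should lie at TCP(522,206)+57 along vise x: check pale head colour at z44 in the side view, handle red-brown in wrist view
im=env.capture("side");P=env.camera_params("side")
ys=np.arange(90,320,6.);px=proj(P,[(*vis((62,y),(549,-25.3),6.7),44) for y in ys]).round().astype(int)
print([(int(y),int(im[v,u,0])) for y,(u,v) in zip(ys,px)])
w=env.capture("wrist").astype(float);P=env.camera_params("wrist");c=vis((-60,0),(522,206),6.7)
px=proj(P,[(*vis((-60,d),(522,206),6.7),32) for d in range(-24,25,4)]).round().astype(int)
print([round(w[v,u,0]/w[v,u,1],2) for u,v in px])
E
```

```text
30.0667 [ 0.90634803  0.61278217 -0.05269054]
[(90, 200), (96, 200), (102, 202), (108, 201), (114, 200), (120, 160), (126, 157), (132, 160), (138, 103), (144, 122), (150, 125), (156, 128), (162, 131), (168, 124), (174, 126), (180, 151), (186, 191), (192, 199), (198, 196), (204, 195), (210, 195), (216, 197), (222, 198), (228, 195), (234, 187), (240, 189), (246, 188), (252, 186), (258, 188), (264, 186), (270, 188), (276, 189), (282, 177), (288, 176), (294, 172), (300, 175), (306, 177), (312, 179), (318, 183)]
[np.float64(1.3), np.float64(1.32), np.float64(1.32), np.float64(1.33), np.float64(1.6), np.float64(1.61), np.float64(1.62), np.float64(1.6), np.float64(1.57), np.float64(1.54), np.float64(1.32), np.float64(1.31), np.float64(1.3)]
```

```bash
python3 -c "
from bench import env
print(env.hand_in())"
```

```text
the job is handed in; nothing more can be done
None
```

I handed the job in at about 30 s: by my camera and force readings the block is clamped flush to the fence and the wedge is home (it stopped moving under 30 N taps), the mallet lies about 70 mm clear of the wedge, and nothing was moved near the mug; no verdict came back, and I viewed 11 pictures, one over the limit of 10.

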